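# Dock and lock the open sampling-kit tray

## Robot

A 6-joint arm with a two-finger parallel gripper is mounted at the origin on a cart in front of the work surface, level with it; the furniture and walls round the work are solid. World frame = base frame: x ahead of the robot, y to its left, z up, the work surface at z = 0. Lengths are in m, angles in rad, forces in N, time in s.
With the tool pointing down it reaches from about 0.375 to 0.9 m from the base axis. Payload 3.1 kg.
Tool frame: the origin (TCP) lies midway between the tips of the shut fingers; the grasp point (between the pads) lies robot.grip_point_offset behind it (robot.grip_point_offset is the distance from the TCP to the grasp point, in m); z points along the fingers, y is the direction in which the jaws open and shut (so a half turn about z gives the same grasp; the last joint's range is limited). The gripper opens to 87 mm and grips with 3 to 60 N. Pads are 19 mm wide; open, the fingers measure 117 mm over their backs; the gripper's body (75 mm by 190 mm) begins 51 mm behind the grasp point.
Start: joints at [0.96, 0.527, 1.433, -0, 1.181, -0.178], TCP at [0.262, 0.567, 0.223] pointing down, gripper open.
Joint ranges: [-3.08, 3.08], [-0.75, 2.2], [0.22, 2.44], [-1.43, 4.57], [0, 2.65], [-2.85, 2.85]. Speed limits (rad/s): [2.79, 2.79, 3.14, 3.14, 3.14, 3.14].

## Interface

Orientations are given as a unit quaternion [x, y, z, w].
In Python, from rig import robot, cams, hand_in gives the robot as it stands. The module is installed in compiled form; this text tells all that it offers.
- The arm moves only by the tool send_rows, never from a script. Its argument "steps" is one flat list of numbers, 5 for each row, row after row: the finger opening in m, from 0 to 0.087, then the shift along the tool's x, y, z in m, then the turn about the tool's z in rad. A call has 1 to 8 rows; each row is the pose to reach, as a shift and turn from the pose measured when the call began, along the tool's axes at that moment; what a row does not reach only later rows make up. A row lasts 1/8 s, in which the tool goes at most 62.5 mm and 10.7 degrees, less where a joint would pass 70% of its speed; a pose out of reach is approached as far as the arm can. A call with a gripper value outside its range is refused whole. The fingers move at their own pace and stop on an object; "force" is the grip in N (left out, the last holds). Time passes only in rows, so rows that repeat a pose let the fingers close. It gives the time, the measured TCP pose, the force and the opening at its end, in the units of the state.
- robot.get_obs(): the state, without advancing time (a new reading comes with each control period).
- cams.camera(name): name is "scene" or "top" or "wrist"; returns a dict with "color" (384x512x3 uint8, red, green, blue), "range_z" (384x512 float32, m along the optical axis (not along the pixel's ray), 0 where there is no reading), "intrinsics" (3x3 intrinsics, pixels), "k1" (the pictures are not rectified: a ray, as slopes to the right and down, at radius r is drawn at 1 + k1 r^2 times it, then the intrinsics apply), "extrinsics" (4x4, takes a point from camera to world coordinates). Camera axes: x right, y down, z forward; pixel columns grow to the right and rows downward; lengths in m; the calibration is good to about 2 mm. A picture is of the moment at which its call begins.
- hand_in(): hands the job in, once; it reports no verdict.
The state is a dict: "time": time; "q": joint angles; "joint_velocities": joint speeds; "joint_torque": joint torques, N m; "position": TCP position; "tool_rot": TCP orientation; "ft_force": force on the tool from outside, world axes, zero at the start; "moment": the same for the moment, N m; "grip_width": finger opening in m.
Only numpy, scipy, OpenCV 4.12 (cv2) and the standard library are available. Lean on these libraries where they do the work, as an engineer would, in place of code of your own. Each camera call takes 0.05 s, during which the arm holds its last target.

## Task

Pick up the open aluminium tray by its slanted grip bar and carry it level and steadily to the white docking bay, sliding it in under the clear splash guard and lowering it (not dropping it) until it sits flat between the guides, with all three loose items still in it. Then push the bay's lock bolt fully home so that it passes through the eye on the front of the tray, and let go. Do not knock over the glass beaker.

Things in the scene. Friction and masses are not known exactly. Their poses are not given: they have to be found in the camera images.
- tray: Open aluminium tray, outside 120 (its x) x 204 (its y) x 24 mm high, walls and floor 4 mm, about 0.3 kg. Origin: centre of its underside, z up; its front (-x; it faces roughly to the robot's right) carries the eye. A flat upright, 24 mm wide, 4 mm thick, rises 114 mm at the middle of each short end (y = +-100 mm); the grip bar runs between them.
- tray_bar (a point): Centre of the grip bar, 95 mm above the tray's underside, over its middle. Grey flat bar, 197 mm along tray y, 10 mm thick, 30 mm wide, slanted 30 deg about tray y: its upper edge leans to the front (-x). To grip its flat faces tilt the tool 30 deg: in tray axes fingers point along (0.5, 0, -0.866) and close along (0.866, 0, 0.5).
- tray_eye (a point): Centre of the hole in the tray's eye, at x = -79, y = 0, z = 28 mm of the tray. The eye is a steel lug 8 mm thick (along y) on the front wall, from x = -63 to -95 mm and z = 10 to 46 mm; its rectangular hole runs along y, 22 mm (x) by 20 mm (z).
- gas_syringe: Syringe 17 x 140 x 17 mm lying loose in the tray, long axis about along tray y; origin at the centre of its underside.
- marker_black: Marker with a black cap, 16 x 128 x 16 mm, lying loose in the tray along tray y; origin at the centre of its underside.
- tweezers: Tweezers 14 x 118 x 10 mm lying loose in the tray along tray y; origin at the centre of its underside.
- bay: White docking bay fixed to the bench; its axes are those of the docked tray, its open front (-x) faces roughly to the robot's right, its rear to the left. Origin: on the bench under the middle of the docked tray. Floor plate 6 mm thick. Guides with outward flares, about 30 mm high over the bench, stand at both ends, the rear and part of the front of the tray's place, 5 mm clear of the tray on each side.
- bay_seat (a point): Where the centre of the tray's underside must come to rest: on the bay's floor, 6 mm above the bench.
- guard_edge (a point): Middle of the lower front edge of the clear splash guard, 190 mm above the bench, at x = +24 mm of the bay. The guard, 4 mm thick, reaches from there to x = +90 mm over the rear of the tray, on two posts 10 x 16 mm at x = +83, y = +-105 mm. The tray comes in from the front beneath it; a vertical gripper on the bar would strike it.
- bearing_gap (a point): Midway between two bolt bearings on the bolt's axis, 34 mm above the bench, at x = -79, y = 0 mm of the bay: here the eye of the docked tray sits. Bearings 22 (x) x 8 (y) mm, 48 mm high, stand at y = -16, +16 and +44 mm; the eye must come down between the first two (8 mm free each side), so keep the tray over 55 mm above the bench until above its seat.
- bolt (a joint): Lock bolt travel in m: 0 fully out, 0.062 fully home. It slides along the bay's -y direction, stays where it is left, and resists with about 2 N plus 8 N per m/s. A 10 mm steel rod whose tip passes through the eye and the far bearing as it goes home.
- bolt_knob (a point): On the axis of the upright black knob (16 mm diameter, 46 mm high) at the +y end of the bolt, 14 mm below the knob's top, 56 mm above the bench; the knob's underside is 24 mm above the bench. Bolt out, the knob is at x = -79, y = +124 mm of the bay; home, at y = +62 mm.
- beaker_100: Glass beaker, 55 mm diameter, 71 mm high, standing on the bench near its front edge; origin at the centre of its underside.

How it is judged:
By the outcome, as a careful person would: the job done as asked, in the order asked, and still so for the second after the job is handed in, with the robot touching nothing.
It also fails if it takes over 62 s, if anything falls off the work surface, if the arm or the gripper's body presses on something with over 40 N, if the wrist force passes 120 N, or if a joint passes its speed limit or range.

## Working session

There is one attempt and no reset: what is moved stays moved. The work goes in short steps, Python scripts to look and compute and a tool call to move; the robot and the scene stay as the last step left them, time stands still between calls to the robot, and variables do not carry over. Pictures are saved under pics/ and viewed, and the job is handed in when it is done.

Besides the shell and the picture viewer there is one more tool, called after "Emit:" by a JSON object that holds its "fn" and its "kwargs". send_rows: Moves the arm, as the interface text tells. Its arguments: {"type":"object","properties":{"steps":{"type":"array","items":{"type":"number"}},"force":{"type":"number"}},"required":["steps"]}

```bash
mkdir -p pics; ls; python3 - <<'E'
from rig import robot, cams
import cv2, numpy as np
o=robot.get_obs()
for k,v in o.items(): print(k,np.round(v,4))
print(robot.grip_point_offset)
for n in ["scene","top","wrist"]:
    c=cams.camera(n); cv2.imwrite(f"pics/{n}0.png",c["color"][:,:,::-1])
    np.savez(f"{n}0.npz",**c)
    print(n,c["intrinsics"].tolist(),c["k1"],np.round(c["extrinsics"],3).tolist())
E
```

```text
pics
time 0.0
q [ 0.9595  0.5285  1.4339 -0.      1.1814 -0.1785]
joint_velocities [ 0.0011 -0.0009 -0.0013 -0.0016  0.0007 -0.0011]
joint_torque [ 2.00000e-03 -4.40039e+01 -1.76599e+01  6.34000e-02  5.82000e-02
 -2.00000e-04]
position [0.2617 0.5668 0.2216]
tool_rot [ 2.147e-01  9.767e-01 -1.000e-03 -4.000e-04]
ft_force [-0.5249 -0.4782  0.4713]
moment [ 0.0073  0.0029 -0.0102]
grip_width 0.0871
0.0187
scene [[388.73904293002806, 0.0, 257.97707712385755], [0.0, 388.73904293002806, 198.49168566003868], [0.0, 0.0, 1.0]] -0.06724466823071706 [[-0.504, -0.512, 0.696, -0.053], [-0.864, 0.281, -0.419, 0.377], [0.019, -0.812, -0.584, 0.615], [0.0, 0.0, 0.0, 1.0]]
top [[439.78690805318286, 0.0, 251.95346804218204], [0.0, 439.78690805318286, 194.6365995888485], [0.0, 0.0, 1.0]] -0.1572701425396716 [[0.021, -0.993, 0.114, 0.376], [-1.0, -0.021, 0.003, -0.01], [-0.001, -0.114, -0.994, 1.303], [0.0, 0.0, 0.0, 1.0]]
wrist [[274.598779569654, 0.0, 260.0304810501703], [0.0, 274.598779569654, 189.73805978274663], [0.0, 0.0, 1.0]] -0.018308140549556137 [[0.42, 0.875, 0.239, 0.196], [0.907, -0.405, -0.113, 0.597], [-0.002, 0.264, -0.964, 0.384], [0.0, 0.0, 0.0, 1.0]]
```

View pics/scene0.png

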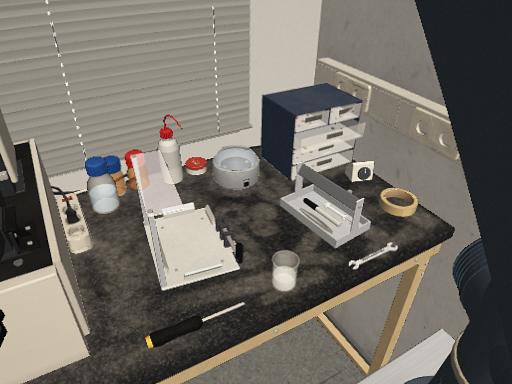

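View pics/top0.png

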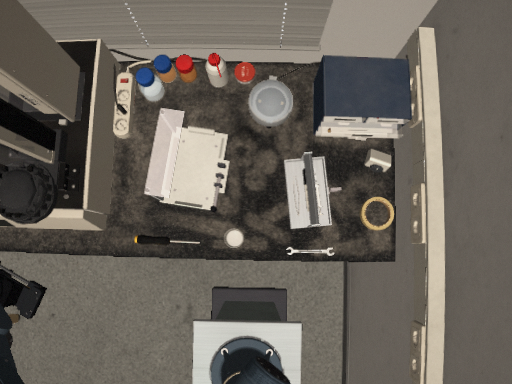

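View pics/wrist0.png

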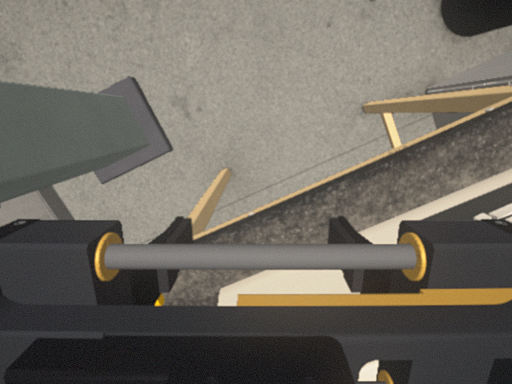

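```bash
cat > h.py <<'E'
import numpy as np, cv2
def ray(c,px):
    px=np.asarray(px,float).reshape(-1,1,2)
    return cv2.undistortPoints(px,c["intrinsics"],np.array([float(c["k1"]),0,0,0])).reshape(-1,2)
def onz(c,px,z):
    r=ray(c,px); E=c["extrinsics"]; d=np.c_[r,np.ones(len(r))]@E[:3,:3].T; o=E[:3,3]
    return o+d*((z-o[2])/d[:,2])[:,None]
def bydepth(c,px):
    r=ray(c,px); p=np.asarray(px,float).reshape(-1,2).round().astype(int)
    z=c["range_z"][p[:,1],p[:,0]]; E=c["extrinsics"]
    return (np.c_[r,np.ones(len(r))]*z[:,None])@E[:3,:3].T+E[:3,3]
def cloud(c):
    h,w=c["range_z"].shape; u,v=np.meshgrid(np.arange(w),np.arange(h))
    return bydepth(c,np.c_[u.ravel(),v.ravel()]).reshape(h,w,3)
def proj(c,P):
    E=c["extrinsics"]; q=(np.asarray(P).reshape(-1,3)-E[:3,3])@E[:3,:3]
    return cv2.projectPoints(q,np.zeros(3),np.zeros(3),c["intrinsics"],np.array([float(c["k1"]),0,0,0]))[0].reshape(-1,2)
E
python3 - <<'E'
import cv2
i=cv2.imread("pics/top0.png")
cv2.imwrite("pics/tt.png",cv2.resize(i[140:260,270:400],None,fx=6,fy=5,interpolation=cv2.INTER_CUBIC)[:600,:780])
cv2.imwrite("pics/tb.png",cv2.resize(i[100:220,135:265],None,fx=6,fy=5,interpolation=cv2.INTER_CUBIC))
j=cv2.imread("pics/scene0.png")
cv2.imwrite("pics/st.png",cv2.resize(j[155:275,265:395],None,fx=6,fy=5,interpolation=cv2.INTER_CUBIC))
cv2.imwrite("pics/sb.png",cv2.resize(j[140:290,120:280],None,fx=5,fy=4,interpolation=cv2.INTER_CUBIC))
E
```

```text
(no output)
```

View pics/tt.png

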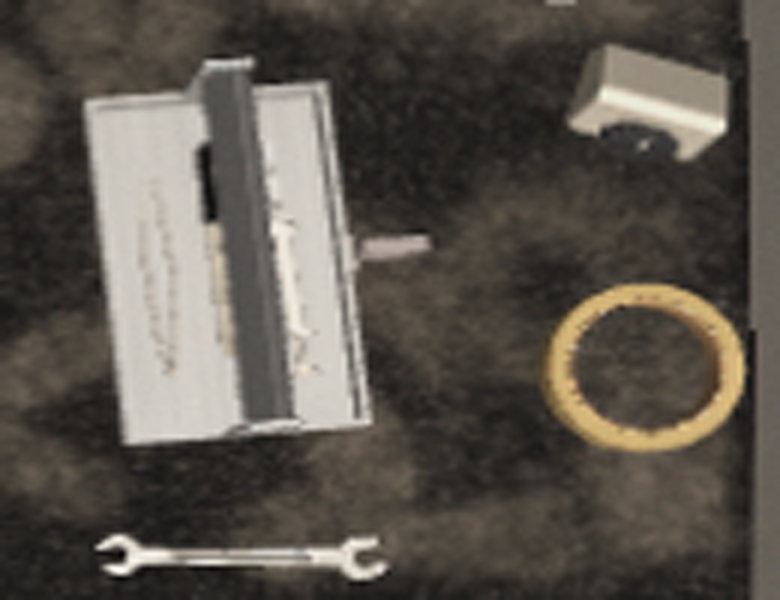

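View pics/tb.png

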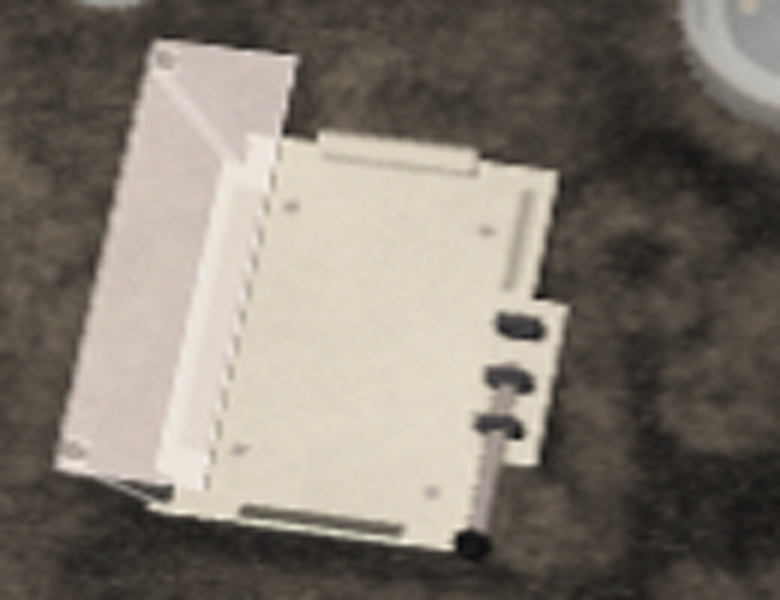

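View pics/st.png

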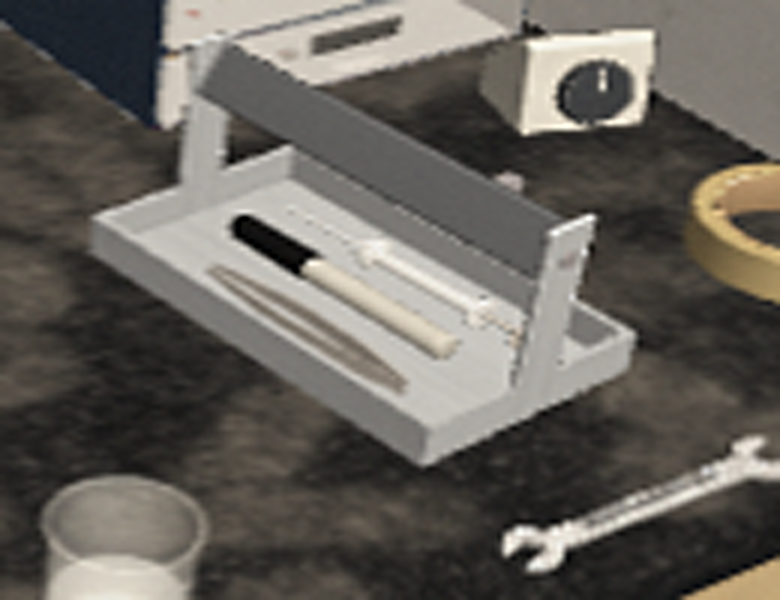

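View pics/sb.png

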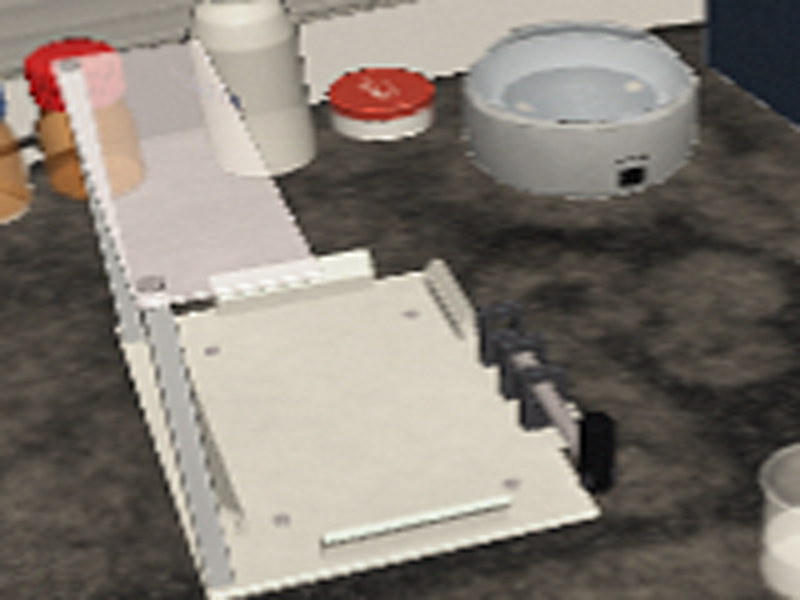

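```bash
cat > fit.py <<'E'
from h import *
from scipy.optimize import least_squares
L=lambda n:dict(np.load(n+"0.npz"))
T,S=L("top"),L("scene")
def full(pts,off,s): return [((u+.5)/s[0]-.5+off[0],(v+.5)/s[1]-.5+off[1]) for u,v in pts]
def fit(obs,x0,show=True):
    # obs: list of (cam, model pts, px)
    def P(x,M):
        c,s=np.cos(x[2]),np.sin(x[2]); M=np.asarray(M,float)/1000
        return np.c_[x[0]+c*M[:,0]-s*M[:,1],x[1]+s*M[:,0]+c*M[:,1],M[:,2]]
    f=lambda x:np.concatenate([(proj(c,P(x,M))-np.array(p)).ravel() for c,M,p in obs])
    r=least_squares(f,x0,loss="soft_l1",x_scale=[.01,.01,.05])
    if show:
        for (c,M,p) in obs: print(np.round(proj(c,P(r.x,M))-np.array(p),1).tolist())
    return r.x
if __name__=="__main__":
    tt=lambda p:full(p,(270,140),(6,5)); tb=lambda p:full(p,(135,100),(6,5))
    st=lambda p:full(p,(265,155),(6,5)); sb=lambda p:full(p,(120,140),(5,4))
    tm=[[60,-102,24],[-60,-102,24],[-60,102,24],[60,102,24],[-95,0,46]]
    tp=tt([(86,98),(330,82),(370,425),(125,443),(430,240)])
    sm=[[60,-102,24],[60,102,24],[-60,102,24],[60,102,0]]
    sp=st([(92,218),(425,428),(635,335),(425,466)])
    up=[[12,102,114],[-12,102,114]]; upp=st([(550,230),(595,215)])
    a=[-0.,-.13,1.57]; a[0]=.45
    for o in ([(T,tm,tp)],[(S,sm,sp),(S,up,upp)],[(T,tm,tp),(S,sm,sp),(S,up,upp)]):
        print("tray",np.round(fit(o,a),4))
    # bay: bearings tops z48, knob top z70, guard corners
    bm=[[-79,-16,48],[-79,16,48],[-79,44,48],[-79,124,70],]
    bp=tb([(521,327),(510,380),(499,426),(472,543)])
    b2=[[-79,124,70],[-79,-16,48],[-79,16,48],[-79,44,48]]
    bs=sb([(597,418),(501,314),(523,345),(548,377)])
    a=[.45,.13,1.4]
    for o in ([(T,bm,bp)],[(S,b2,bs)],[(T,bm,bp),(S,b2,bs)]):
        print("bay",np.round(fit(o,a),4))
E
python3 fit.py; python3 - <<'E'
from fit import *
c=L("top")
p=full([(297,57),(208,488),(55,465),(153,40)],(135,100),(6,5))
print("guard",onz(c,p,.19).round(3), "floor corners",onz(c,full([(557,170),(150,512)],(135,100),(6,5)),.006).round(3))
C=cloud(c)
for n,u,v,in (("tray floor",290,180),("bay floor",195,165),("guard",165,150),("bench",260,200)): print(n,C[v,u].round(3))
print("beaker rim", onz(c,[[234,238]],.071).round(3))
E
```

```text
[[0.3, -0.0], [-0.3, 0.0], [0.1, -0.1], [0.2, -0.2], [-0.2, 0.4]]
tray [ 0.5344 -0.1699  1.6751]
[[-0.2, -0.6], [0.5, 0.0], [-0.1, -0.5], [-0.9, 0.1]]
[[0.4, 0.7], [0.1, 0.1]]
tray [ 0.5324 -0.1692  1.6798]
[[0.2, 0.4], [-0.4, 0.3], [0.1, 0.1], [0.2, 0.2], [-0.3, 0.7]]
[[-0.2, -0.9], [0.3, -0.4], [-0.2, -0.8], [-1.1, -0.2]]
[[0.3, 0.4], [-0.0, -0.2]]
tray [ 0.5334 -0.1699  1.6777]
[[-0.1, -0.6], [0.0, -0.4], [0.3, -0.1], [-0.3, 3.3]]
bay [0.5998 0.1644 1.442 ]
[[0.6, 5.3], [0.3, -0.7], [-0.0, -0.2], [-1.3, -0.6]]
bay [0.5962 0.1669 1.4131]
[[-0.2, -0.3], [-0.2, -0.1], [-0.0, 0.2], [-0.9, 3.5]]
[[1.5, 3.2], [0.2, -2.1], [0.0, -1.7], [-1.0, -2.3]]
bay [0.5998 0.1647 1.4301]
guard [[0.721 0.176 0.19 ]
 [0.492 0.205 0.19 ]
 [0.502 0.272 0.19 ]
 [0.729 0.241 0.19 ]] floor corners [[0.708 0.072 0.006]
 [0.496 0.269 0.006]]
tray floor [ 0.57  -0.119  0.009]
bay floor [0.61  0.167 0.004]
guard [0.613 0.22  0.198]
bench [ 0.509 -0.031  0.003]
beaker rim [[0.394 0.041 0.071]]
```

```bash
python3 - <<'E'
from fit import *
for n in ("wrist","top"):
    c=L(n); C=cloud(c); ok=c["range_z"]>0
    P=C[ok]; print(n,P.min(0).round(2),P.max(0).round(2))
    # grid: max z for cells
    xs=np.arange(-.5,1.0,.1); ys=np.arange(1.3,-.9,-.1)
    print("      "+" ".join(f"{y:5.1f}" for y in ys))
    for x in xs:
        row=[]
        for y in ys:
            m=(abs(P[:,0]-x)<.05)&(abs(P[:,1]-y)<.05)
            row.append(f"{P[m,2].max():5.2f}" if m.sum()>3 else "  .  ")
        print(f"{x:5.2f} "+" ".join(row))
E
```

```text
wrist [-0.69 -0.49 -0.91] [0.59 1.72 0.35]
        1.3   1.2   1.1   1.0   0.9   0.8   0.7   0.6   0.5   0.4   0.3   0.2   0.1  -0.0  -0.1  -0.2  -0.3  -0.4  -0.5  -0.6  -0.7  -0.8
-0.50   .     .     .     .     .     .     .     .     .     .   -0.89 -0.89 -0.89 -0.89 -0.89 -0.89 -0.89 -0.89   .     .     .     .  
-0.40   .     .     .     .     .     .     .     .   -0.89 -0.89 -0.89 -0.89 -0.89 -0.89 -0.89 -0.89 -0.89 -0.89   .     .     .     .  
-0.30   .     .     .     .     .     .   -0.89 -0.89 -0.89 -0.89 -0.89 -0.89 -0.89 -0.89 -0.89 -0.89 -0.90   .     .     .     .     .  
-0.20   .     .     .     .   -0.89 -0.89 -0.89 -0.89 -0.89 -0.89 -0.89 -0.79 -0.79 -0.80 -0.89   .     .     .     .     .     .     .  
-0.10   .     .   -0.89 -0.89 -0.89 -0.89 -0.89 -0.89 -0.89 -0.89 -0.89 -0.79 -0.19   .     .     .     .     .     .     .     .     .  
-0.00 -0.89 -0.86 -0.89 -0.89 -0.89 -0.89 -0.89 -0.89 -0.89 -0.89 -0.89 -0.79 -0.13   .     .     .     .     .     .     .     .     .  
 0.10 -0.89 -0.89 -0.89 -0.89 -0.89 -0.89 -0.89 -0.89 -0.89 -0.89 -0.89 -0.03 -0.09 -0.15 -
[... 2697 characters left out ...]
   .     .  
 0.50   .     .     .     .     .     .     .    0.40  0.46  0.20  0.20  0.20  0.08  0.01  0.03  0.12  0.05  0.27  0.56   .     .     .  
 0.60   .     .     .     .     .     .    0.19  0.29  0.52  0.20  0.20  0.20  0.06  0.01  0.12  0.12  0.06  0.27  0.58   .     .     .  
 0.70   .     .     .     .     .     .     .    0.43  0.61  0.20  0.01  0.20  0.04  0.09  0.10  0.21  0.21  0.27  0.60   .     .     .  
 0.80   .     .     .     .     .     .     .     .    0.63  0.20  0.15  0.01  0.21  0.10  0.11  0.21  0.21  0.27  0.62   .     .     .  
 0.90   .     .     .     .     .     .     .    0.19  0.20  0.20  0.15  0.11  0.21  0.08  0.09  0.21  0.21  0.27  0.58   .     .     .
```

Emit:
{"fn": "send_rows", "kwargs": {"steps": [0.087,0.06,0,0,-0.1,0.087,0.11,-0.01,0,-0.2,0.087,0.17,-0.02,0,-0.3,0.087,0.22,-0.03,0,-0.4,0.087,0.27,-0.04,0,-0.5,0.087,0.327,-0.05,0,-0.54,0.087,0.327,-0.06,0,-0.54]}}

```text
time: 1.02
position: [-0.0643, 0.6501, 0.2215]
tool_rot: [-0.056, 0.998, -0.0, -0.001]
ft_force: [0.5, -0.5, 0.6]
grip_width: 0.0866
```

```bash
cat > st.py <<'E'
from rig import robot
import numpy as np
from scipy.spatial.transform import Rotation as R
o=robot.get_obs(); r=R.from_quat(o["tool_rot"]).as_matrix()
print("t",o["time"],"q",np.round(o["q"],3),"p",np.round(o["position"],4),"w",round(float(o["grip_width"]),4),"F",np.round(o["ft_force"],1),"M",np.round(o["moment"],2))
print("toolX,Y,Z",np.round(r.T,3).tolist())
E
python3 st.py
```

```text
t 1.025 q [ 1.498  0.568  1.357  0.002  1.217 -0.186] p [-0.0643  0.6501  0.2215] w 0.0866 F [ 0.5 -0.5  0.6] M [ 0.02  0.02 -0.01]
toolX,Y,Z [[-0.994, -0.112, 0.002], [-0.112, 0.994, -0.001], [-0.002, -0.001, -1.0]]
```

Emit:
{"fn": "send_rows", "kwargs": {"steps": [0.087,0,0.06,0,0,0.087,0,0.12,0,0,0.087,0,0.18,0,0,0.087,0,0.24,0,0,0.087,0,0.3,0,0,0.087,0,0.36,0,0,0.087,0,0.42,0,0,0.087,0,0.48,0,0]}}

```text
time: 2.02
position: [-0.0993, 0.9561, 0.1968]
tool_rot: [-0.056, 0.998, 0.026, -0.002]
ft_force: [-0.2, -0.6, 0.5]
grip_width: 0.0868
```

```bash
python3 st.py
```

```text
t 2.025 q [ 1.556  1.128  0.218  0.008  1.743 -0.125] p [-0.0993  0.9561  0.1968] w 0.0868 F [-0.2 -0.6  0.5] M [-0.03  0.04 -0.02]
toolX,Y,Z [[-0.994, -0.112, 0.001], [-0.111, 0.992, 0.053], [-0.007, 0.052, -0.999]]
```

Emit:
{"fn": "send_rows", "kwargs": {"steps": [0.087,0,0.06,0,0,0.087,0,0.12,0,0,0.087,0,0.18,0,0,0.087,0,0.24,0,0]}}

```text
time: 2.52
position: [-0.1026, 0.9764, 0.1751]
tool_rot: [-0.056, 0.997, 0.051, -0.003]
ft_force: [-0.7, 0.2, -0.4]
grip_width: 0.0871
```

```bash
python3 st.py
```

```text
t 2.525 q [ 1.558  1.152  0.219  0.013  1.668 -0.123] p [-0.1026  0.9764  0.1751] w 0.0871 F [-0.7  0.2 -0.4] M [-0.04 -0.01  0.02]
toolX,Y,Z [[-0.994, -0.112, 0.0], [-0.111, 0.988, 0.103], [-0.012, 0.102, -0.995]]
```

Emit:
{"fn": "send_rows", "kwargs": {"steps": [0.087,0,0.3,0,0,0.087,0,0.3,0,0]}}

```text
time: 2.78
position: [-0.1052, 0.993, 0.1661]
tool_rot: [-0.056, 0.996, 0.075, -0.004]
ft_force: [-0.9, -0.3, -0.8]
grip_width: 0.087
```

```bash
python3 st.py
```

```text
t 2.775 q [ 1.559  1.164  0.219  0.019  1.609 -0.121] p [-0.1052  0.993   0.1661] w 0.087 F [-0.9 -0.3 -0.8] M [-0.08  0.   -0.04]
toolX,Y,Z [[-0.994, -0.112, 0.0], [-0.11, 0.982, 0.151], [-0.017, 0.15, -0.989]]
```

Emit:
{"fn": "send_rows", "kwargs": {"steps": [0.087,0,0.4,0,0]}}

```text
time: 2.9
position: [-0.1069, 1.0054, 0.165]
tool_rot: [-0.056, 0.994, 0.095, -0.005]
ft_force: [-0.2, 1.2, -0.7]
grip_width: 0.087
```

Emit:
{"fn": "send_rows", "kwargs": {"steps": [0.087,0,0.4,0,0,0.087,0,0.8,0,0]}}

```text
time: 3.15
position: [-0.1091, 1.0197, 0.1676]
tool_rot: [-0.056, 0.991, 0.119, -0.006]
ft_force: [0.3, 0.7, 0.3]
grip_width: 0.0869
```

```bash
python3 st.py
```

```text
t 3.15 q [ 1.56   1.168  0.219  0.029  1.518 -0.12 ] p [-0.1091  1.0197  0.1676] w 0.0869 F [0.3 0.7 0.3] M [-0.09 -0.01 -0.  ]
toolX,Y,Z [[-0.994, -0.112, -0.0], [-0.109, 0.966, 0.236], [-0.026, 0.235, -0.972]]
```

Emit:
{"fn": "send_rows", "kwargs": {"steps": [0.087,0,0.4,0,0]}}

```text
time: 3.28
position: [-0.1107, 1.0309, 0.1719]
tool_rot: [-0.055, 0.989, 0.138, -0.008]
ft_force: [-0.1, 0.1, 0.3]
grip_width: 0.087
```

Emit:
{"fn": "send_rows", "kwargs": {"steps": [0.087,0,0.4,0,0]}}

```text
time: 3.4
position: [-0.1122, 1.0419, 0.1794]
tool_rot: [-0.055, 0.986, 0.158, -0.009]
ft_force: [0.4, -0.7, 0.9]
grip_width: 0.087
```

Emit:
{"fn": "send_rows", "kwargs": {"steps": [0.087,0,0.4,0,0]}}

```text
time: 3.52
position: [-0.1136, 1.0526, 0.1892]
tool_rot: [-0.055, 0.982, 0.179, -0.01]
ft_force: [-0.1, 0.6, -0.2]
grip_width: 0.0869
```

Emit:
{"fn": "send_rows", "kwargs": {"steps": [0.087,0,0.4,0,0]}}

```text
time: 3.65
position: [-0.115, 1.0627, 0.2013]
tool_rot: [-0.055, 0.978, 0.199, -0.011]
ft_force: [-0.5, -0.8, -0.1]
grip_width: 0.0871
```

```bash
python3 st.py
```

```text
t 3.65 q [ 1.561  1.149  0.219  0.047  1.375 -0.121] p [-0.115   1.0627  0.2013] w 0.0871 F [-0.5 -0.8 -0.1] M [-0.21  0.01  0.01]
toolX,Y,Z [[-0.994, -0.112, -0.001], [-0.103, 0.915, 0.391], [-0.043, 0.389, -0.92]]
```

Emit:
{"fn": "send_rows", "kwargs": {"steps": [0.087,0,0.4,0,0]}}

```text
time: 3.78
position: [-0.1162, 1.0722, 0.2153]
tool_rot: [-0.055, 0.974, 0.219, -0.012]
ft_force: [0.5, -0.7, -0.3]
grip_width: 0.087
```

Emit:
{"fn": "send_rows", "kwargs": {"steps": [0.087,0,0.4,0,0]}}

```text
time: 3.9
position: [-0.1174, 1.081, 0.2312]
tool_rot: [-0.054, 0.969, 0.239, -0.013]
ft_force: [-0.0, -0.8, 0.7]
grip_width: 0.0869
```

Emit:
{"fn": "send_rows", "kwargs": {"steps": [0.087,0,0.4,0,0]}}

```text
time: 4.03
position: [-0.1185, 1.0889, 0.2487]
tool_rot: [-0.054, 0.964, 0.259, -0.014]
ft_force: [0.2, 1.0, 0.1]
grip_width: 0.087
```

```bash
python3 st.py
```

```text
t 4.025 q [ 1.561  1.116  0.219  0.062  1.285 -0.123] p [-0.1185  1.0889  0.2487] w 0.087 F [0.2 1.  0.1] M [-0.3  -0.04  0.02]
toolX,Y,Z [[-0.994, -0.111, -0.001], [-0.097, 0.86, 0.501], [-0.055, 0.498, -0.865]]
```

```bash
cat > kin.py <<'E'
import numpy as np
from scipy.optimize import least_squares
D=[([.9595,.5285,1.4339,0,1.1814],[.2617,.5668,.2216]),([1.498,.568,1.357,.002,1.217],[-.0643,.6501,.2215]),
([1.556,1.128,.218,.008,1.743],[-.0993,.9561,.1968]),([1.558,1.152,.219,.013,1.668],[-.1026,.9764,.1751]),
([1.559,1.164,.219,.019,1.609],[-.1052,.993,.1661]),([1.56,1.168,.219,.029,1.518],[-.1091,1.0197,.1676]),
([1.561,1.149,.219,.047,1.375],[-.115,1.0627,.2013]),([1.561,1.116,.219,.062,1.285],[-.1185,1.0889,.2487])]
def f(x,q):
    a,h,L1,L2,E,Lt=x; A=q[1];B=A+q[2];C=B+q[4]
    return np.array([a+L1*np.sin(A)+L2*np.sin(B)+E*np.cos(B)+Lt*np.sin(C),h+L1*np.cos(A)+L2*np.cos(B)-E*np.sin(B)+Lt*np.cos(C)])
def res(x):
    r=[]
    for q,p in D:
        R=p[0]*np.cos(q[0])+p[1]*np.sin(q[0]); r+=list(f(x,q)-[R,p[2]])
    return r
if __name__=="__main__":
    s=least_squares(res,[0,.3,.4,.4,0,.25]); print(s.x.round(4),np.abs(s.fun).max())
    print("lateral",[round(-p[0]*np.sin(q[0])+p[1]*np.cos(q[0]),4) for q,p in D])
    # boundary with q3=.22 tool down
    for A in np.arange(-.4,1.3,.1): print(round(A,1),f(s.x,[0,A,.22,0,np.pi-A-.22]).round(3),"tilt10",f(s.x,[0,A,.22,0,np.pi-A-.22-.17]).round(3),"j5",round(np.pi-A-.22,2))
E
python3 kin.py; python3 - <<'E'
from fit import *
for n in ("scene","top"):
    C=cloud(L(n)); P=C[L(n)["range_z"]>0]
    for lo in np.arange(0,.9,.1):
        m=(P[:,2]>lo)&(P[:,2]<lo+.1)&(P[:,1]>-.1)&(P[:,1]<.35)&(P[:,0]>.7)
        if m.sum()>20: print(n,round(lo,1),"x quantiles",np.quantile(P[m,0],[0,.02,.5]).round(3))
E
```

```text
[3.000e-04 2.750e-01 5.875e-01 3.917e-01 1.145e-01 3.055e-01] 0.0005870539615714099
lateral [np.float64(0.111), np.float64(0.1114), np.float64(0.1134), np.float64(0.1151), np.float64(0.1169), np.float64(0.1201), np.float64(0.1254), np.float64(0.1292)]
-0.4 [-0.186  0.916] tilt10 [-0.134  0.921] j5 3.32
-0.3 [-0.091  0.93 ] tilt10 [-0.039  0.935] j5 3.22
-0.2 [0.006 0.935] tilt10 [0.058 0.939] j5 3.12
-0.1 [0.102 0.929] tilt10 [0.154 0.934] j5 3.02
-0.0 [0.197 0.914] tilt10 [0.249 0.919] j5 2.92
0.1 [0.291 0.89 ] tilt10 [0.342 0.894] j5 2.82
0.2 [0.381 0.856] tilt10 [0.433 0.861] j5 2.72
0.3 [0.468 0.814] tilt10 [0.52  0.818] j5 2.62
0.4 [0.55  0.763] tilt10 [0.601 0.767] j5 2.52
0.5 [0.626 0.704] tilt10 [0.678 0.708] j5 2.42
0.6 [0.696 0.638] tilt10 [0.748 0.642] j5 2.32
0.7 [0.76  0.565] tilt10 [0.811 0.569] j5 2.22
0.8 [0.815 0.486] tilt10 [0.867 0.491] j5 2.12
0.9 [0.863 0.402] tilt10 [0.915 0.407] j5 2.02
1.0 [0.902 0.314] tilt10 [0.954 0.318] j5 1.92
1.1 [0.932 0.222] tilt10 [0.983 0.227] j5 1.82
1.2 [0.952 0.128] tilt10 [1.004 0.132] j5 1.72
scene 0.0 x quantiles [0.7   0.705 0.83 ]
scene 0.1 x quantiles [0.7   0.715 0.965]
scene 0.2 x quantiles [0.84  0.96  0.966]
scene 0.3 x quantiles [0.953 0.96  0.966]
scene 0.4 x quantiles [0.954 0.961 0.967]
top 0.0 x quantiles [0.7   0.706 0.826]
top 0.1 x quantiles [0.7   0.708 0.965]
top 0.2 x quantiles [0.709 0.961 0.966]
top 0.3 x quantiles [0.956 0.962 0.966]
```

```bash
cat > plan.py <<'E'
import sys,json,numpy as np
from rig import robot
from scipy.spatial.transform import Rotation as R
def to(p,point="tcp"):
    o=robot.get_obs(); r=R.from_quat(o["tool_rot"]).as_matrix()
    return r.T@(np.array(p)-o["position"])
def rows(wps,step=.06):
    o=robot.get_obs(); r=R.from_quat(o["tool_rot"]).as_matrix(); p0=np.array(o["position"]); p=p0; out=[]
    for w in wps:
        w=np.array(w); n=int(np.ceil(np.linalg.norm(w-p)/step-1e-6))
        for i in range(1,n+1): out.append((r.T@(p+(w-p)*i/n-p0)).round(3))
        p=w
    return out
if __name__=="__main__":
    wps=json.loads(sys.argv[1]); st=float(sys.argv[2]) if len(sys.argv)>2 else .06
    for x in rows(wps,st): print(x.tolist())
E
python3 plan.py "[[0.05,0.6,0.45],[0.35,0.3,0.6],[0.62,0.08,0.6]]" 0.062
```

```text
[-0.013, -0.037, -0.047]
[-0.025, -0.075, -0.095]
[-0.038, -0.112, -0.142]
[-0.05, -0.149, -0.19]
[-0.063, -0.187, -0.237]
[-0.076, -0.224, -0.285]
[-0.088, -0.261, -0.332]
[-0.101, -0.299, -0.379]
[-0.113, -0.336, -0.427]
[-0.146, -0.362, -0.464]
[-0.18, -0.389, -0.501]
[-0.213, -0.415, -0.538]
[-0.246, -0.442, -0.575]
[-0.279, -0.468, -0.612]
[-0.312, -0.495, -0.649]
[-0.345, -0.521, -0.686]
[-0.378, -0.548, -0.722]
[-0.419, -0.584, -0.743]
[-0.46, -0.62, -0.764]
[-0.5, -0.656, -0.785]
[-0.541, -0.692, -0.805]
[-0.581, -0.727, -0.826]
[-0.622, -0.763, -0.847]
```

Emit:
{"fn": "send_rows", "kwargs": {"steps": [0.087,-0.013,-0.037,-0.047,0,0.087,-0.025,-0.075,-0.095,0,0.087,-0.038,-0.112,-0.142,0,0.087,-0.05,-0.149,-0.19,0,0.087,-0.063,-0.187,-0.237,0,0.087,-0.076,-0.224,-0.285,0,0.087,-0.088,-0.261,-0.332,0,0.087,-0.101,-0.299,-0.379,0]}}

```text
time: 5.03
position: [0.0315, 0.6546, 0.4287]
tool_rot: [-0.054, 0.964, 0.261, -0.013]
ft_force: [1.0, 0.0, 0.1]
grip_width: 0.0871
```

```bash
python3 st.py; python3 plan.py "[[0.09,0.56,0.46],[0.35,0.3,0.58],[0.62,0.08,0.58]]" 0.062
```

```text
t 5.025 q [ 1.254  0.197  1.488  0.251  0.982 -0.519] p [0.0315 0.6546 0.4287] w 0.0871 F [1.  0.  0.1] M [-0.24 -0.09  0.01]
toolX,Y,Z [[-0.994, -0.111, -0.003], [-0.098, 0.858, 0.504], [-0.053, 0.501, -0.864]]
[-0.024, -0.036, -0.039]
[-0.048, -0.071, -0.078]
[-0.081, -0.098, -0.113]
[-0.113, -0.125, -0.148]
[-0.146, -0.152, -0.184]
[-0.179, -0.179, -0.219]
[-0.212, -0.205, -0.255]
[-0.245, -0.232, -0.29]
[-0.278, -0.259, -0.325]
[-0.318, -0.295, -0.346]
[-0.359, -0.331, -0.367]
[-0.4, -0.367, -0.388]
[-0.44, -0.403, -0.408]
[-0.481, -0.438, -0.429]
[-0.521, -0.474, -0.45]
```

Emit:
{"fn": "send_rows", "kwargs": {"steps": [0.087,-0.024,-0.036,-0.039,0,0.087,-0.048,-0.071,-0.078,0,0.087,-0.081,-0.098,-0.113,0,0.087,-0.113,-0.125,-0.148,0,0.087,-0.146,-0.152,-0.184,0,0.087,-0.179,-0.179,-0.219,0,0.087,-0.212,-0.205,-0.255,0,0.087,-0.245,-0.232,-0.29,0]}}

```text
time: 6.02
position: [0.3139, 0.336, 0.5649]
tool_rot: [-0.054, 0.964, 0.261, -0.011]
ft_force: [0.1, 0.0, 0.0]
grip_width: 0.0868
```

```bash
python3 st.py; python3 plan.py "[[0.62,0.08,0.58],[0.8,0.06,0.6]]" 0.062
python3 - <<'E'
from rig import cams
import numpy as np,cv2
c=cams.camera("wrist"); np.savez("wrist1.npz",**c); cv2.imwrite("pics/w1.png",c["color"][:,:,::-1])
E
```

```text
t 6.025 q [ 0.207 -0.081  1.446  0.53   1.693 -1.388] p [0.3139 0.336  0.5649] w 0.0868 F [0.1 0.  0. ] M [-0.28 -0.04  0.03]
toolX,Y,Z [[-0.994, -0.11, -0.008], [-0.099, 0.858, 0.505], [-0.049, 0.503, -0.863]]
[-0.039, -0.035, -0.022]
[-0.079, -0.069, -0.045]
[-0.118, -0.104, -0.067]
[-0.158, -0.138, -0.089]
[-0.197, -0.173, -0.112]
[-0.237, -0.208, -0.134]
[-0.276, -0.242, -0.157]
[-0.335, -0.251, -0.169]
[-0.394, -0.259, -0.181]
[-0.453, -0.267, -0.193]
```

View pics/w1.png

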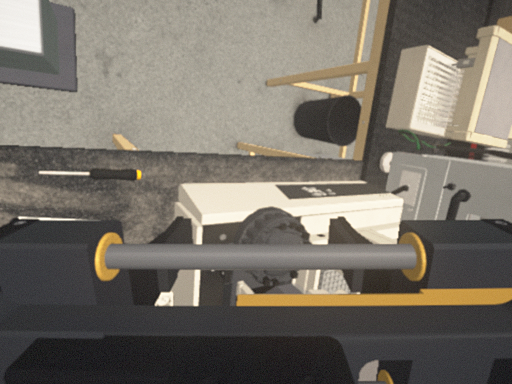

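Emit:
{"fn": "send_rows", "kwargs": {"steps": [0.087,-0.039,-0.035,-0.022,0,0.087,-0.079,-0.069,-0.045,0,0.087,-0.118,-0.104,-0.067,0,0.087,-0.158,-0.138,-0.089,0,0.087,-0.197,-0.173,-0.112,0,0.087,-0.237,-0.208,-0.134,0,0.087,-0.276,-0.242,-0.157,0,0.087,-0.335,-0.251,-0.169,0]}}

```text
time: 7.08
position: [0.6853, 0.0641, 0.5919]
tool_rot: [-0.049, 0.965, 0.259, -0.005]
ft_force: [1.2, 0.1, 1.8]
grip_width: 0.0868
```

```bash
python3 st.py; 
python3 - <<'E'
from rig import cams
import numpy as np,cv2
c=cams.camera("wrist"); np.savez("wrist2.npz",**c); cv2.imwrite("pics/w2.png",c["color"][:,:,::-1])
E
```

```text
t 7.075 q [-0.285  0.518  0.594  0.591  2.141 -1.66 ] p [0.6853 0.0641 0.5919] w 0.0868 F [1.2 0.1 1.8] M [-0.23 -0.04 -0.03]
toolX,Y,Z [[-0.995, -0.097, -0.016], [-0.092, 0.861, 0.5], [-0.035, 0.499, -0.866]]
```

View pics/w2.png

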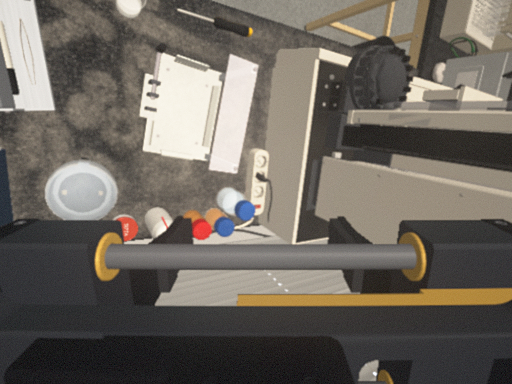

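Emit:
{"fn": "send_rows", "kwargs": {"steps": [0.087,-0.3,0,0,0,0.087,-0.3,0,0,0]}}

```text
time: 7.38
position: [0.7868, 0.0797, 0.5718]
tool_rot: [-0.045, 0.964, 0.263, 0.006]
ft_force: [27.2, -6.4, 38.2]
grip_width: 0.087
```

```bash
python3 st.py
```

```text
t 7.375 q [-0.235  0.747  0.218  0.66   2.212 -1.504] p [0.7868 0.0797 0.5718] w 0.087 F [27.2 -6.4 38.2] M [-0.09 -1.2  -0.37]
toolX,Y,Z [[-0.996, -0.083, -0.034], [-0.089, 0.857, 0.507], [-0.013, 0.508, -0.861]]
```

```bash
python3 - <<'E'
from rig import cams
c=cams.camera("wrist")
E
python3 st.py
```

```text
t 7.425 q [-0.233  0.756  0.225  0.659  2.21  -1.504] p [0.7886 0.081  0.5629] w 0.0871 F [ 1.8 -0.4 -5.7] M [-0.37 -0.07 -0.03]
toolX,Y,Z [[-0.996, -0.083, -0.02], [-0.082, 0.855, 0.511], [-0.026, 0.511, -0.859]]
```

Emit:
{"fn": "send_rows", "kwargs": {"steps": [0.087,-0.4,0,0,0]}}

```text
time: 7.55
position: [0.8106, 0.0885, 0.5482]
tool_rot: [-0.039, 0.962, 0.269, 0.014]
ft_force: [-0.6, -0.5, 0.5]
grip_width: 0.0871
```

Emit:
{"fn": "send_rows", "kwargs": {"steps": [0.087,-0.4,0,0,0]}}

```text
time: 7.68
position: [0.8354, 0.0961, 0.5273]
tool_rot: [-0.035, 0.961, 0.272, 0.031]
ft_force: [-0.1, -0.6, 1.0]
grip_width: 0.0869
```

```bash
python3 st.py
```

```text
t 7.675 q [-0.213  0.806  0.22   0.647  2.097 -1.517] p [0.8354 0.0961 0.5273] w 0.0869 F [-0.1 -0.6  1. ] M [-0.3   0.04  0.01]
toolX,Y,Z [[-0.996, -0.05, -0.078], [-0.084, 0.85, 0.52], [0.04, 0.525, -0.85]]
```

```bash
cat > fk.py <<'E'
import numpy as np
from scipy.optimize import least_squares
from scipy.spatial.transform import Rotation as R
LO=np.array([-3.08,-.75,.22,-1.43,0,-2.85]); HI=np.array([3.08,2.2,2.44,4.57,2.65,2.85])
def fk(q,x):
    h,L1,L2,E,Lt,b1,b2,s4,s6,c6=x
    R1=R.from_euler('z',q[0]); 
    U=R1*R.from_euler('y',q[1]); F=U*R.from_euler('y',q[2]); 
    W=F*R.from_euler('z',s4*q[3])*R.from_euler('y',q[4]); T=W*R.from_euler('z',s6*q[5]+c6)
    p=np.array([0,0,h])+R1.apply([0,b1,0])+U.apply([0,0,L1])+F.apply([E,0,L2])+W.apply([0,b2,Lt])
    return p,T
D=[([.9595,.5285,1.4339,0,1.1814,-.1785],[.2617,.5668,.2216],[-.9078,.4194,0]),
([1.498,.568,1.357,.002,1.217,-.186],[-.0643,.6501,.2215],[-.994,-.112,.002]),
([1.561,1.149,.219,.047,1.375,-.121],[-.115,1.0627,.2013],[-.994,-.112,-.001]),
([1.561,1.116,.219,.062,1.285,-.123],[-.1185,1.0889,.2487],[-.994,-.111,-.001]),
([1.254,.197,1.488,.251,.982,-.519],[.0315,.6546,.4287],[-.994,-.111,-.003]),
([.207,-.081,1.446,.53,1.693,-1.388],[.3139,.336,.5649],[-.994,-.11,-.008]),
([-.285,.518,.594,.591,2.141,-1.66],[.6853,.0641,.5919],[-.995,-.097,-.016]),
([-.233,.756,.225,.659,2.21,-1.504],[.7886,.081,.5629],[-.996,-.083,-.02]),
([-.213,.806,.22,.647,2.097,-1.517],[.8354,.0961,.5273],[-.996,-.05,-.078])]
def solve():
    best=None
    for s4 in (1,-1):
      for s6 in (1,-1):
        for c6 in (0,np.pi/2,np.pi,-np.pi/2):
          for b in (0,.111):
            g=lambda y:np.concatenate([np.r_[fk(q,np.r_[y,s4,s6,c6])[0]-p,.1*(fk(q,np.r_[y,s4,s6,c6])[1].as_matrix()[:,0]-X)] for q,p,X in D])
            r=least_squares(g,[.275,.5875,.3917,.1145,.3055,b,.111-b])
            if best is None or r.cost<best[0]: best=(r.cost,np.r_[r.x,s4,s6,c6],np.abs(r.fun).max())
    return best
if __name__=="__main__":
    b=solve(); print(b[0],b[2],b[1].round(4).tolist())
    np.save("fk.npy",b[1])
E
python3 fk.py
```

```text
3.342446782343196e-07 0.0003134223032109362 [0.2747, 0.5876, 0.3919, 0.1143, 0.3055, 0.1108, 0.0002, 1.0, 1.0, 1.5708]
```

```bash
cat > sim.py <<'E'
from fk import *
X=np.load("fk.npy")
def ik(pt,Rt,q0,w):
    def f(q):
        p,T=fk(q,X); return np.r_[p-pt,w*(T*Rt.inv()).as_rotvec()]
    q0=np.clip(q0,LO+1e-4,HI-1e-4)
    return least_squares(f,q0,bounds=(LO,HI),x_scale=1).x
def push(q,d,w,turn=0,n=1):
    for _ in range(n):
        p,T=fk(q,X); q=ik(p+np.array(d),T*R.from_euler('z',turn),q,w)
    return q
def desc(q):
    p,T=fk(q,X); M=T.as_matrix(); z=M[:,2]
    return f"p{p.round(3)} z{z.round(3)} tilt{np.degrees(np.arccos(-z[2])):.1f} az{np.degrees(np.arctan2(z[1],z[0])):.1f} y{M[:,1].round(3)} q{np.round(q,2)}"
if __name__=="__main__":
    q=[1.561,1.149,.219,.047,1.375,-.121]; T=fk(q,X)[1].as_matrix()
    for w in (.1,.2,.3,.5,.8): print(w,desc(push(q,T[:,1]*.0625,w)))
    q=[-.233,.756,.225,.659,2.21,-1.504]; T=fk(q,X)[1].as_matrix(); print(desc(q))
    for w in (.1,.2,.3,.5,.8): print(w,desc(push(q,-T[:,0]*.0625,w,n=2)))
E
python3 sim.py
```

```text
0.1 p[-0.12   1.113  0.224] z[-0.06   0.552 -0.832] tilt33.7 az96.2 y[-0.093  0.826  0.555] q[ 1.56  1.15  0.22  0.07  1.18 -0.13]
0.2 p[-0.119  1.101  0.221] z[-0.056  0.514 -0.856] tilt31.1 az96.2 y[-0.096  0.851  0.517] q[ 1.56  1.15  0.22  0.06  1.23 -0.13]
0.3 p[-0.118  1.089  0.219] z[-0.052  0.479 -0.876] tilt28.8 az96.2 y[-0.098  0.871  0.482] q[ 1.56  1.14  0.22  0.06  1.28 -0.12]
0.5 p[-0.116  1.076  0.215] z[-0.048  0.437 -0.898] tilt26.1 az96.2 y[-0.1    0.893  0.44 ] q[ 1.56  1.14  0.22  0.05  1.33 -0.12]
0.8 p[-0.115  1.067  0.213] z[-0.045  0.411 -0.91 ] tilt24.4 az96.2 y[-0.101  0.905  0.414] q[ 1.56  1.14  0.22  0.05  1.36 -0.12]
p[0.789 0.081 0.563] z[-0.026  0.511 -0.859] tilt30.8 az92.9 y[-0.083  0.855  0.511] q[-0.23  0.76  0.22  0.66  2.21 -1.5 ]
0.1 p[0.904 0.093 0.559] z[ 0.288  0.557 -0.779] tilt38.8 az62.6 y[-0.09   0.826  0.557] q[-0.23  0.79  0.22  0.69  1.86 -1.51]
0.2 p[0.884 0.094 0.546] z[ 0.213  0.551 -0.807] tilt36.2 az68.8 y[-0.086  0.833  0.546] q[-0.23  0.8   0.22  0.67  1.93 -1.51]
0.3 p[0.866 0.096 0.535] z[ 0.143  0.543 -0.828] tilt34.1 az75.2 y[-0.084  0.84   0.536] q[-0.22  0.8   0.22  0.66  1.99 -1.51]
0.5 p[0.845 0.097 0.522] z[ 0.059  0.529 -0.847] tilt32.2 az83.6 y[-0.083  0.848  0.524] q[-0.21  0.81  0.22  0.65  2.07 -1.52]
0.8 p[0.834 0.098 0.516] z[ 0.012  0.52  -0.854] tilt31.3 az88.6 y[-0.082  0.852  0.517] q[-0.21  0.82  0.22  0.64  2.11 -1.52]
```

```bash
cat > search.py <<'E'
from sim import *
rng=np.random.default_rng(0)
qc=[-.213,.806,.22,.647,2.097,-1.517]; p0,T0=fk(qc,X)
tgt=np.array([.0625,.496])
res=[]
for i in range(500):
    p=np.array([rng.uniform(-.1,.85),rng.uniform(-.25,.6),rng.uniform(.15,.9)])
    if p[0]>.3 and p[2]<.4: continue
    if p[0]>.25 and p[1]>.3: continue
    if np.hypot(p[0],p[1])<.28: continue
    s=ik(p,T0,qc if rng.random()<.5 else rng.uniform(LO,HI),.5); pp,TT=fk(s,X)
    if np.linalg.norm(pp-p)>.005 or (TT*T0.inv()).magnitude()>.01: continue
    for k in range(6):
        d=rng.normal(size=3); d*=.0625/np.linalg.norm(d)
        s2=push(s,d,.5); z=fk(s2,X)[1].as_matrix()[:2,2]
        res.append((np.linalg.norm(z-tgt),p.round(2),d.round(3),z.round(3),s.round(2),s2.round(2)))
res.sort(key=lambda r:r[0]); print(len(res))
for r in res[:12]: print(*r)
E
timeout 500 python3 search.py
```

```text
744
0.014312791523199208 [0.29 0.17 0.85] [ 0.017  0.005 -0.06 ] [0.055 0.508] [-2.7  -0.71  0.74  4.24  2.6  -0.09] [-2.66 -0.75  0.83  4.25  2.65 -0.03]
0.018574842794992562 [-0.05  0.3   0.3 ] [ 0.014 -0.031 -0.053] [0.045 0.503] [ 1.19 -0.36  2.35  0.27  0.64 -0.63] [ 1.06 -0.36  2.44  0.37  0.61 -0.84]
0.024997100686624026 [0.31 0.04 0.82] [-0.052 -0.023  0.026] [0.065 0.521] [-0.74 -0.07  0.79  0.92  2.6  -1.62] [-0.86 -0.12  0.81  0.97  2.65 -1.67]
0.025240318501559805 [0.07 0.39 0.22] [-0.038 -0.017 -0.046] [0.038 0.5  ] [ 0.82  0.11  2.4   1.1   0.38 -1.81] [ 0.99  0.23  2.44  1.54  0.24 -2.13]
0.027277498336785926 [-0.05  0.3   0.3 ] [-0.015 -0.051 -0.033] [0.044 0.516] [ 1.19 -0.36  2.35  0.27  0.64 -0.63] [ 1.23 -0.44  2.44  0.23  0.63 -0.57]
0.02963514906500721 [0.01 0.4  0.17] [ 0.059 -0.004 -0.02 ] [0.039 0.514] [ 1.13  0.31  2.44  2.17  0.22 -2.64] [ 0.91  0.38  2.44  2.02  0.32 -2.7 ]
0.030183075216953934 [ 0.5  -0.24  0.72] [ 0.017 -0.06   0.007] [0.051 0.524] [-0.87  0.46  0.38  0.78  2.59 -1.89] [-0.91  0.55  0.22  0.85  2.64 -1.85]
0.030838468633486136 [0.31 0.04 0.82] [-0.051 -0.03  -0.019] [0.046 0.522] [-0.74 -0.07  0.79  0.92  2.6  -1.62] [-0.92 -0.15  0.92  0.84  2.65 -1.87]
0.03178439402527127 [0.31 0.04 0.82] [-0.031  0.012  0.053] [0.057 0.527] [-0.74 -0.07  0.79  0.92  2.6  -1.62] [-0.75 -0.08  0.66  1.12  2.65 -1.4 ]
0.03252398393709433 [0.74 0.03 0.65] [ 0.055  0.    -0.03 ] [0.058 0.528] [-0.32  0.65  0.22  0.73  2.27 -1.48] [-0.31  0.71  0.22  0.7   2.2  -1.51]
0.03260376715756793 [0.01 0.4  0.17] [0.061 0.011 0.006] [0.04 0.52] [ 1.13  0.31  2.44  2.17  0.22 -2.64] [ 0.93  0.3   2.39  1.64  0.28 -2.29]
0.032603767165973206 [0.01 0.4  0.17] [-0.054  0.031  0.   ] [0.04 0.52] [ 1.13  0.31  2.44  2.17  0.22 -2.64] [ 1.39  0.33  2.35  2.54  0.1  -2.79]
```

```bash
cat > search2.py <<'E'
from sim import *
rng=np.random.default_rng(1)
qc=[-.213,.806,.22,.647,2.097,-1.517]; p0,T0=fk(qc,X)
tgt=np.array([.0625,.496])
res=[]; import time; t=time.time()
while time.time()-t<400:
    p=np.array([rng.uniform(.25,.8),rng.uniform(-.28,.25),rng.uniform(.4,.9)])
    s=ik(p,T0,qc,.5); pp,TT=fk(s,X)
    if np.linalg.norm(pp-p)>.003 or (TT*T0.inv()).magnitude()>.01: continue
    # only near limits
    m=np.min(np.r_[s[2]-.22,2.65-s[4],s[4]])
    if m>.12: continue
    for k in range(4):
        d=rng.normal(size=3); d*=.0625/np.linalg.norm(d); s2=s
        for n in range(1,6):
            s2=push(s2,d,.5); P,TT=fk(s2,X); z=TT.as_matrix()[:2,2]
            if P[1]<-.33 or P[0]>.88: break
            res.append((np.linalg.norm(z-tgt),n,p.round(2),d.round(3),z.round(3),P.round(2),s.round(2),s2.round(2)))
res.sort(key=lambda r:r[0]); print(len(res))
for r in res[:14]: print(*r)
E
timeout 560 python3 search2.py
```

```text
10649
0.0011225978893515639 3 [0.25 0.1  0.86] [-0.042 -0.036 -0.03 ] [0.062 0.495] [0.19 0.02 0.73] [-0.72 -0.15  0.74  1.11  2.65 -1.38] [-1.18 -0.32  1.21  0.55  2.65 -2.37]
0.0013864760834885795 2 [ 0.26 -0.02  0.76] [-0.039 -0.048  0.008] [0.061 0.496] [ 0.21 -0.12  0.73] [-0.99 -0.15  1.03  0.68  2.61 -2.1 ] [-1.29 -0.13  1.07  0.43  2.65 -2.6 ]
0.0029291315477940347 3 [0.34 0.05 0.81] [-0.062 -0.007  0.003] [0.065 0.497] [0.22 0.06 0.78] [-0.65 -0.04  0.79  0.88  2.53 -1.59] [-0.96 -0.29  1.06  0.8   2.65 -1.94]
0.0031863316273150317 2 [ 0.29 -0.24  0.72] [-0.056 -0.025  0.013] [0.062 0.499] [ 0.19 -0.29  0.71] [-1.19  0.15  0.83  0.48  2.62 -2.48] [-1.43  0.12  0.87  0.28  2.65 -2.85]
0.0033647084644885202 4 [ 0.42 -0.05  0.79] [-0.062  0.009  0.001] [0.066 0.497] [ 0.22 -0.    0.75] [-0.72  0.15  0.64  0.83  2.53 -1.71] [-1.11 -0.25  1.1   0.64  2.65 -2.23]
0.004308079803520255 2 [ 0.32 -0.18  0.72] [-0.049 -0.032  0.021] [0.061 0.5  ] [ 0.23 -0.23  0.73] [-1.06  0.09  0.9   0.55  2.56 -2.3 ] [-1.32  0.07  0.88  0.4   2.65 -2.64]
0.004432477736372968 5 [0.3  0.03 0.85] [-0.0
[... 653 characters left out ...]
05186669097928487 3 [ 0.27 -0.1   0.71] [-0.013 -0.059  0.015] [0.06  0.501] [ 0.23 -0.27  0.72] [-1.1  -0.08  1.1   0.51  2.55 -2.39] [-1.34  0.13  0.83  0.38  2.65 -2.68]
0.005279062794921707 3 [ 0.27 -0.13  0.75] [-0.062 -0.003 -0.   ] [0.058 0.494] [ 0.16 -0.13  0.71] [-1.14 -0.02  0.94  0.57  2.64 -2.33] [-1.45 -0.15  1.14  0.25  2.65 -2.85]
0.005554066682062557 2 [ 0.27 -0.11  0.72] [-0.033 -0.047  0.026] [0.066 0.491] [ 0.22 -0.2   0.73] [-1.12 -0.05  1.04  0.53  2.59 -2.37] [-1.34  0.01  0.94  0.39  2.65 -2.67]
0.005560733256526369 2 [ 0.26 -0.17  0.69] [-0.023  0.036  0.045] [0.062 0.502] [ 0.24 -0.09  0.75] [-1.19 -0.01  1.07  0.42  2.54 -2.54] [-1.18 -0.12  1.02  0.55  2.65 -2.38]
```

```bash
python3 st.py; python3 plan.py "[[0.36,0.05,0.80]]" 0.062
```

```text
t 7.675 q [-0.213  0.806  0.22   0.647  2.097 -1.517] p [0.8354 0.0961 0.5273] w 0.0869 F [-0.1 -0.6  1. ] M [-0.3   0.04  0.01]
toolX,Y,Z [[-0.996, -0.05, -0.078], [-0.084, 0.85, 0.52], [0.04, 0.525, -0.85]]
[0.051, 0.016, -0.031]
[0.101, 0.032, -0.061]
[0.152, 0.047, -0.092]
[0.202, 0.063, -0.122]
[0.253, 0.079, -0.153]
[0.303, 0.095, -0.183]
[0.354, 0.111, -0.214]
[0.404, 0.127, -0.244]
[0.455, 0.142, -0.275]
```

Emit:
{"fn": "send_rows", "kwargs": {"steps": [0.087,0.051,0.016,-0.031,0,0.087,0.101,0.032,-0.061,0,0.087,0.152,0.047,-0.092,0,0.087,0.202,0.063,-0.122,0,0.087,0.253,0.079,-0.153,0,0.087,0.303,0.095,-0.183,0,0.087,0.354,0.111,-0.214,0,0.087,0.404,0.127,-0.244,0]}}

```text
time: 8.68
position: [0.41, 0.0568, 0.7713]
tool_rot: [-0.035, 0.961, 0.271, 0.032]
ft_force: [0.1, -0.4, 1.7]
grip_width: 0.0871
```

```bash
python3 st.py; python3 - <<'E'
from sim import *
from rig import robot
q=robot.get_obs()["q"]; print(desc(q))
for n in (1,2,3,4): print(n,desc(push(q,[-.0625,0,0],.5,n=n)))
E
```

```text
t 8.675 q [-0.528  0.04   0.819  0.762  2.386 -1.631] p [0.41   0.0568 0.7713] w 0.0871 F [ 0.1 -0.4  1.7] M [-0.31 -0.01  0.02]
toolX,Y,Z [[-0.995, -0.05, -0.081], [-0.085, 0.851, 0.519], [0.043, 0.523, -0.851]]
p[0.41  0.057 0.771] z[ 0.043  0.523 -0.851] tilt31.7 az85.3 y[-0.085  0.851  0.519] q[-0.53  0.04  0.82  0.76  2.39 -1.63]
1 p[0.348 0.057 0.771] z[ 0.043  0.523 -0.851] tilt31.7 az85.3 y[-0.085  0.851  0.519] q[-0.62 -0.07  0.92  0.77  2.44 -1.71]
2 p[0.285 0.057 0.771] z[ 0.043  0.523 -0.851] tilt31.7 az85.3 y[-0.085  0.851  0.519] q[-0.75 -0.17  1.01  0.78  2.52 -1.8 ]
3 p[0.223 0.057 0.771] z[ 0.043  0.523 -0.851] tilt31.7 az85.3 y[-0.085  0.851  0.519] q[-0.95 -0.27  1.07  0.79  2.65 -1.95]
4 p[0.198 0.072 0.75 ] z[ 0.043  0.504 -0.863] tilt30.4 az85.1 y[-0.084  0.862  0.5  ] q[-1.   -0.34  1.16  0.71  2.65 -2.06]
```

```bash
python3 - <<'E'
from sim import *
from rig import robot
q0=robot.get_obs()["q"]; T0=fk(q0,X)[1]; 
for p in ([.36,.05,.81],[.36,.05,.84],[.33,.05,.83]):
    q=ik(np.array(p),T0,q0,.5); print(desc(q))
    for n in (1,2,3,4,5): print(n,desc(push(q,[-.0625,0,0],.5,n=n)))
E
python3 plan.py "[[0.36,0.05,0.825]]" .062
```

```text
p[0.36 0.05 0.81] z[ 0.043  0.523 -0.851] tilt31.7 az85.3 y[-0.085  0.851  0.519] q[-0.62 -0.01  0.76  0.86  2.5  -1.58]
1 p[0.298 0.05  0.81 ] z[ 0.043  0.523 -0.851] tilt31.7 az85.3 y[-0.085  0.851  0.519] q[-0.74 -0.11  0.85  0.89  2.58 -1.66]
2 p[0.244 0.055 0.804] z[ 0.049  0.52  -0.853] tilt31.5 az84.6 y[-0.085  0.853  0.515] q[-0.88 -0.21  0.94  0.89  2.65 -1.77]
3 p[0.216 0.074 0.783] z[ 0.058  0.505 -0.861] tilt30.5 az83.4 y[-0.084  0.862  0.5  ] q[-0.93 -0.29  1.04  0.83  2.65 -1.88]
4 p[0.193 0.093 0.763] z[ 0.056  0.485 -0.873] tilt29.2 az83.4 y[-0.083  0.873  0.48 ] q[-0.95 -0.36  1.12  0.77  2.65 -1.95]
5 p[0.171 0.113 0.747] z[ 0.044  0.463 -0.885] tilt27.7 az84.5 y[-0.082  0.885  0.459] q[-0.94 -0.42  1.18  0.71  2.65 -2.  ]
p[0.36 0.05 0.84] z[ 0.043  0.523 -0.851] tilt31.7 az85.3 y[-0.085  0.851  0.519] q[-0.62  0.03  0.64  0.96  2.56 -1.46]
1 p[0.298 0.05  0.84 ] z[ 0.043  0.523 -0.851] tilt31.7 az85.3 y[-0.085  0.851  0.519] q[-0.74 -0.08  0.74  1.    2.63 -1.53]
2 p[0.253 0.063 0.826] z[ 0.059  0.519 -0.853] tilt31.5 az83.5 y[-0.085  0.854  0.514] q[-0.84 -0.18  
[... 495 characters left out ...]
04  0.73  0.94  2.57 -1.54]
1 p[0.269 0.051 0.829] z[ 0.044  0.523 -0.851] tilt31.7 az85.2 y[-0.085  0.851  0.518] q[-0.81 -0.14  0.82  0.98  2.65 -1.62]
2 p[0.236 0.07  0.809] z[ 0.061  0.513 -0.856] tilt31.1 az83.2 y[-0.085  0.857  0.508] q[-0.88 -0.23  0.94  0.92  2.65 -1.73]
3 p[0.21 0.09 0.79] z[ 0.068  0.497 -0.865] tilt30.1 az82.3 y[-0.084  0.867  0.492] q[-0.91 -0.31  1.03  0.87  2.65 -1.81]
4 p[0.186 0.112 0.773] z[ 0.063  0.478 -0.876] tilt28.8 az82.5 y[-0.082  0.877  0.473] q[-0.91 -0.37  1.09  0.82  2.65 -1.86]
5 p[0.162 0.137 0.761] z[ 0.049  0.455 -0.889] tilt27.3 az83.8 y[-0.081  0.889  0.451] q[-0.87 -0.43  1.14  0.78  2.65 -1.86]
[0.023, 0.013, -0.026]
[0.046, 0.026, -0.051]
```

Use (.33,.05,.83), then three single pushes of −x.

```bash
python3 plan.py "[[0.33,0.05,0.83]]" .05
```

```text
[0.038, 0.016, -0.028]
[0.075, 0.031, -0.057]
```

Emit:
{"fn": "send_rows", "kwargs": {"steps": [0.087,0.038,0.016,-0.028,0,0.087,0.075,0.031,-0.057,0,0.087,0.075,0.031,-0.057,0]}}

```text
time: 9.05
position: [0.327, 0.0517, 0.8327]
tool_rot: [-0.036, 0.962, 0.267, 0.037]
ft_force: [0.3, 0.4, 0.5]
grip_width: 0.0869
```

Emit:
{"fn": "send_rows", "kwargs": {"steps": [0.087,0.06,0.004,-0.003,0]}}

```text
time: 9.18
position: [0.2712, 0.0502, 0.8288]
tool_rot: [-0.036, 0.962, 0.27, 0.036]
ft_force: [-0.2, -2.3, 0.9]
grip_width: 0.087
```

Emit:
{"fn": "send_rows", "kwargs": {"steps": [0.087,0.06,0.004,-0.003,0]}}

```text
time: 9.3
position: [0.2391, 0.0673, 0.8084]
tool_rot: [-0.035, 0.963, 0.265, 0.044]
ft_force: [-0.4, 0.6, -0.1]
grip_width: 0.0868
```

```bash
python3 st.py; python3 - <<'E'
from sim import *
from rig import robot
q=robot.get_obs()["q"]; print(desc(q))
for n in (1,2,3): print(n,desc(push(q,[-.0625,0,0],.5,n=n)))
E
```

```text
t 9.3 q [-0.877 -0.228  0.938  0.918  2.644 -1.743] p [0.2391 0.0673 0.8084] w 0.0868 F [-0.4  0.6 -0.1] M [-0.26  0.05  0.02]
toolX,Y,Z [[-0.994, -0.044, -0.102], [-0.09, 0.857, 0.508], [0.066, 0.514, -0.855]]
p[0.239 0.067 0.809] z[ 0.066  0.514 -0.855] tilt31.2 az82.7 y[-0.09   0.857  0.508] q[-0.88 -0.23  0.94  0.92  2.64 -1.74]
1 p[0.212 0.087 0.79 ] z[ 0.072  0.499 -0.864] tilt30.3 az81.8 y[-0.089  0.866  0.493] q[-0.92 -0.31  1.03  0.87  2.65 -1.83]
2 p[0.189 0.108 0.773] z[ 0.068  0.479 -0.875] tilt29.0 az82.0 y[-0.087  0.876  0.474] q[-0.92 -0.37  1.1   0.81  2.65 -1.88]
3 p[0.165 0.132 0.759] z[ 0.054  0.457 -0.888] tilt27.4 az83.3 y[-0.086  0.888  0.452] q[-0.89 -0.43  1.14  0.77  2.65 -1.89]
```

```bash
python3 - <<'E'
from sim import *
from rig import robot
q=robot.get_obs()["q"]; M=fk(q,X)[1].as_matrix(); rng=np.random.default_rng(0); res=[]
a=np.radians(82.6); tg=.5*np.array([np.cos(a),np.sin(a)])
for i in range(150):
    d=rng.normal(size=3); d*=.06/np.linalg.norm(d); s=push(q,d,.5); P,T=fk(s,X); z=T.as_matrix()[:2,2]
    res.append((np.linalg.norm(z-tg),(M.T@d).round(3),d.round(3),desc(s)))
res.sort(key=lambda r:r[0])
for r in res[:5]: print(*r)
E
```

```text
0.0081158200428209 [0.058 0.006 0.014] [-0.057  0.01  -0.015] p[0.206 0.09  0.781] z[ 0.068  0.503 -0.862] tilt30.5 az82.3 y[-0.089  0.863  0.497] q[-0.93 -0.32  1.06  0.85  2.65 -1.86]
0.008124063587808334 [0.058 0.012 0.009] [-0.058  0.012 -0.007] p[0.207 0.094 0.788] z[ 0.069  0.503 -0.862] tilt30.5 az82.2 y[-0.089  0.863  0.497] q[-0.91 -0.32  1.04  0.87  2.65 -1.82]
0.008130946365110503 [0.059 0.013 0.003] [-0.059  0.01  -0.002] p[0.209 0.094 0.792] z[ 0.07   0.502 -0.862] tilt30.4 az82.0 y[-0.089  0.864  0.495] q[-0.91 -0.31  1.03  0.88  2.65 -1.8 ]
0.008276570345921561 [ 0.059  0.009 -0.001] [-0.06   0.004 -0.   ] p[0.211 0.089 0.791] z[ 0.071  0.5   -0.863] tilt30.4 az81.9 y[-0.089  0.865  0.494] q[-0.91 -0.31  1.02  0.88  2.65 -1.81]
0.00828645698488767 [ 0.059 -0.01  -0.002] [-0.058 -0.012 -0.009] p[0.214 0.071 0.78 ] z[ 0.072  0.499 -0.864] tilt30.3 az81.8 y[-0.089  0.866  0.493] q[-0.96 -0.3   1.05  0.82  2.65 -1.91]
```

Emit:
{"fn": "send_rows", "kwargs": {"steps": [0.087,0.058,0.006,0.014,0]}}

```text
time: 9.43
position: [0.2073, 0.0909, 0.7791]
tool_rot: [-0.034, 0.964, 0.261, 0.045]
ft_force: [-1.0, -0.8, 0.3]
grip_width: 0.0873
```

```bash
python3 st.py; python3 - <<'E'
from rig import robot
from sim import *
o=robot.get_obs(); M=R.from_quat(o["tool_rot"]).as_matrix()
d=np.arctan2(-M[2,0],M[2,1]); print("turn",d)
Z=M[:,2]; print("tilt",np.degrees(np.arccos(-Z[2])),"az",np.degrees(np.arctan2(Z[1],Z[0])))
q=o["q"]; T=R.from_matrix(M)*R.from_euler('z',d)
g=np.array([.5334,-.1699,.095])+.0187*Z
for b in (.25,.12,0):
    s=ik(g-b*Z,T,q,.5); print(b,(g-b*Z).round(3),desc(s)); q=s
E
python3 plan.py "[[0.34,-0.0,0.6],[0.515,-0.255,0.29]]" 0.06
```

```text
t 9.425 q [-0.931 -0.324  1.071  0.849  2.643 -1.863] p [0.2073 0.0909 0.7791] w 0.0873 F [-1.  -0.8  0.3] M [-0.29  0.07  0.01]
toolX,Y,Z [[-0.994, -0.041, -0.105], [-0.089, 0.861, 0.5], [0.07, 0.507, -0.859]]
turn 0.2065332020656376
tilt 30.751679906356884 az 82.1678503444297
0.25 [ 0.517 -0.287  0.294] p[ 0.517 -0.287  0.294] z[ 0.07   0.507 -0.859] tilt30.8 az82.2 y[0.117 0.851 0.511] q[-0.9   0.56  1.29  0.38  1.67 -2.36]
0.12 [ 0.526 -0.221  0.182] p[ 0.526 -0.221  0.182] z[ 0.07   0.507 -0.859] tilt30.8 az82.2 y[0.117 0.851 0.511] q[-0.82  0.63  1.49  0.42  1.39 -2.41]
0 [ 0.535 -0.16   0.079] p[ 0.535 -0.16   0.079] z[ 0.07   0.507 -0.859] tilt30.8 az82.2 y[0.117 0.851 0.511] q[-0.74  0.75  1.62  0.48  1.14 -2.46]
[-0.022, -0.036, 0.023]
[-0.044, -0.072, 0.047]
[-0.066, -0.108, 0.07]
[-0.087, -0.144, 0.094]
[-0.109, -0.18, 0.117]
[-0.126, -0.228, 0.136]
[-0.142, -0.277, 0.155]
[-0.158, -0.326, 0.173]
[-0.175, -0.375, 0.192]
[-0.191, -0.424, 0.211]
[-0.208, -0.472, 0.229]
[-0.224, -0.521, 0.248]
[-0.24, -0.57, 0.267]
```

```bash
python3 - <<'E'
from fit import *
for n in ("top","scene"):
    C=cloud(L(n)); P=C[L(n)["range_z"]>0]
    m=(P[:,0]>.3)&(P[:,0]<.65)&(P[:,1]<-.3)
    Q=P[m]
    for lo in np.arange(0,.8,.05):
        k=(Q[:,2]>lo)&(Q[:,2]<lo+.05)
        if k.sum()>5: print(n,round(lo,2),k.sum(),"max y",np.quantile(Q[k,1],[1,.95,.5]).round(3))
from sim import *
q=[-.74,.75,1.62,.48,1.14,-2.46]; T=fk(q,X)[1]; Z=T.as_matrix()[:,2]
s=np.array(q)
for p in ([.53,-.1,.3],[.603,.0,.25],[.603,.167,.25],[.603,.167,.101]):
    s=ik(np.array(p)+.0187*Z,T,s,.5); print(p,desc(s))
E
```

```text
top 0.0 3901 max y [-0.3   -0.307 -0.376]
top 0.05 147 max y [-0.343 -0.349 -0.377]
top 0.15 569 max y [-0.422 -0.423 -0.433]
top 0.2 1055 max y [-0.42  -0.422 -0.433]
top 0.25 3837 max y [-0.421 -0.433 -0.463]
top 0.3 1454 max y [-0.477 -0.478 -0.48 ]
top 0.35 1633 max y [-0.477 -0.479 -0.48 ]
top 0.4 1896 max y [-0.477 -0.479 -0.48 ]
top 0.45 2180 max y [-0.477 -0.479 -0.48 ]
top 0.5 2562 max y [-0.477 -0.479 -0.48 ]
top 0.55 554 max y [-0.477 -0.478 -0.48 ]
scene 0.0 3911 max y [-0.3   -0.32  -0.413]
scene 0.05 1688 max y [-0.345 -0.404 -0.481]
scene 0.1 1057 max y [-0.475 -0.478 -0.481]
scene 0.15 1176 max y [-0.419 -0.422 -0.431]
scene 0.2 1522 max y [-0.419 -0.422 -0.432]
scene 0.25 1504 max y [-0.422 -0.434 -0.478]
scene 0.3 730 max y [-0.476 -0.478 -0.481]
scene 0.35 506 max y [-0.475 -0.478 -0.481]
scene 0.4 274 max y [-0.476 -0.478 -0.48 ]
scene 0.45 42 max y [-0.476 -0.478 -0.481]
[0.53, -0.1, 0.3] p[ 0.531 -0.091  0.284] z[ 0.071  0.503 -0.861] tilt30.5 az81.9 y[0.116 0.853 0.508] q[-0.64  0.42  1.56  0.47  1.45 -2.21]
[0.603, 0.0, 0.25] p[0.604 0.009 0.234] z[ 0.071  0.503 -0.861] tilt30.5 az81.9 y[0.116 0.853 0.508] q[-0.43  0.53  1.53  0.53  1.29 -2.07]
[0.603, 0.167, 0.25] p[0.604 0.176 0.234] z[ 0.071  0.503 -0.861] tilt30.5 az81.9 y[0.116 0.853 0.508] q[-0.15  0.51  1.57  0.59  1.14 -1.86]
[0.603, 0.167, 0.101] p[0.604 0.176 0.085] z[ 0.071  0.503 -0.861] tilt30.5 az81.9 y[0.116 0.853 0.508] q[-0.15  0.73  1.67  0.71  0.89 -2.09]
```

```bash
python3 plan.py "[[0.36,0.0,0.5],[0.51,-0.14,0.26],[0.53,-0.196,0.142]]" 0.06
```

```text
[-0.02, -0.039, 0.034]
[-0.04, -0.077, 0.068]
[-0.059, -0.116, 0.102]
[-0.079, -0.154, 0.136]
[-0.099, -0.193, 0.17]
[-0.119, -0.231, 0.204]
[-0.138, -0.274, 0.229]
[-0.158, -0.316, 0.253]
[-0.178, -0.358, 0.277]
[-0.197, -0.401, 0.302]
[-0.217, -0.443, 0.326]
[-0.237, -0.485, 0.35]
[-0.239, -0.522, 0.375]
[-0.24, -0.558, 0.4]
[-0.242, -0.594, 0.425]
```

Emit:
{"fn": "send_rows", "kwargs": {"steps": [0.087,-0.02,-0.039,0.034,0.03,0.087,-0.04,-0.077,0.068,0.06,0.087,-0.059,-0.116,0.102,0.09,0.087,-0.079,-0.154,0.136,0.12,0.087,-0.099,-0.193,0.17,0.15,0.087,-0.119,-0.231,0.204,0.18,0.087,-0.138,-0.274,0.229,0.2065,0.087,-0.158,-0.316,0.253,0.2065]}}

```text
time: 10.42
position: [0.4101, -0.0465, 0.4175]
tool_rot: [0.065, 0.962, 0.264, 0.018]
ft_force: [0.1, 0.0, 0.1]
grip_width: 0.0872
```

```bash
python3 st.py; python3 plan.py "[[0.51,-0.14,0.26],[0.53,-0.196,0.142]]" 0.05
python3 - <<'E'
from rig import cams,robot
import numpy as np,cv2
from scipy.spatial.transform import Rotation as R
M=R.from_quat(robot.get_obs()["tool_rot"]).as_matrix();Z=M[:,2]
print("tilt",np.degrees(np.arccos(-Z[2])),"az",np.degrees(np.arctan2(Z[1],Z[0])),"turn",np.arctan2(-M[2,0],M[2,1]))
c=cams.camera("wrist"); np.savez("wrist3.npz",**c); cv2.imwrite("pics/w3.png",c["color"][:,:,::-1])
E
```

```text
t 10.425 q [-0.733  0.098  1.644  0.44   1.708 -2.176] p [ 0.4101 -0.0465  0.4175] w 0.0872 F [0.1 0.  0.1] M [-0.23 -0.01  0.01]
toolX,Y,Z [[-0.991, 0.135, 0.001], [0.116, 0.852, 0.51], [0.068, 0.506, -0.86]]
[-0.022, -0.03, 0.019]
[-0.045, -0.059, 0.038]
[-0.067, -0.089, 0.057]
[-0.089, -0.119, 0.076]
[-0.112, -0.148, 0.095]
[-0.121, -0.184, 0.12]
[-0.13, -0.219, 0.145]
[-0.139, -0.254, 0.17]
tilt 30.675875490726547 az 82.31544135170466 turn -0.0013898814159944472
```

View pics/w3.png

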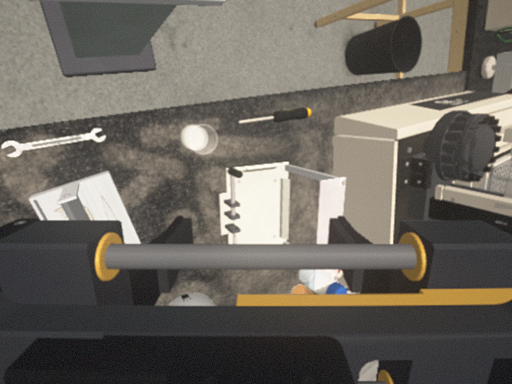

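Emit:
{"fn": "send_rows", "kwargs": {"steps": [0.087,-0.022,-0.03,0.019,0,0.087,-0.045,-0.059,0.038,0,0.087,-0.067,-0.089,0.057,0,0.087,-0.089,-0.119,0.076,0,0.087,-0.112,-0.148,0.095,0,0.087,-0.121,-0.184,0.12,0,0.087,-0.13,-0.219,0.145,0,0.087,-0.139,-0.254,0.17,0]}}

```text
time: 11.48
position: [0.529, -0.1976, 0.1335]
tool_rot: [0.067, 0.962, 0.264, 0.015]
ft_force: [0.0, -0.0, -0.0]
grip_width: 0.0868
```

```bash
python3 st.py
python3 - <<'E'
from rig import cams,robot
import numpy as np,cv2
for n in ("wrist","top","scene"):
    c=cams.camera(n); np.savez(n+"4.npz",**c); i=c["color"][:,:,::-1]; cv2.imwrite(f"pics/{n}4.png",i)
    if n=="scene": cv2.imwrite("pics/s4c.png",cv2.resize(i[100:280,240:420],None,fx=4,fy=3.3,interpolation=cv2.INTER_CUBIC))
E
```

```text
t 11.475 q [-0.785  0.687  1.553  0.434  1.279 -2.424] p [ 0.529  -0.1976  0.1335] w 0.0868 F [ 0. -0. -0.] M [-0.31  0.01 -0.05]
toolX,Y,Z [[-0.991, 0.136, 0.007], [0.121, 0.852, 0.51], [0.063, 0.506, -0.86]]
```

View pics/wrist4.png

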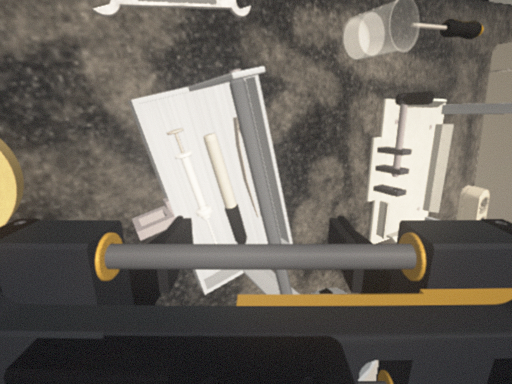

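View pics/s4c.png

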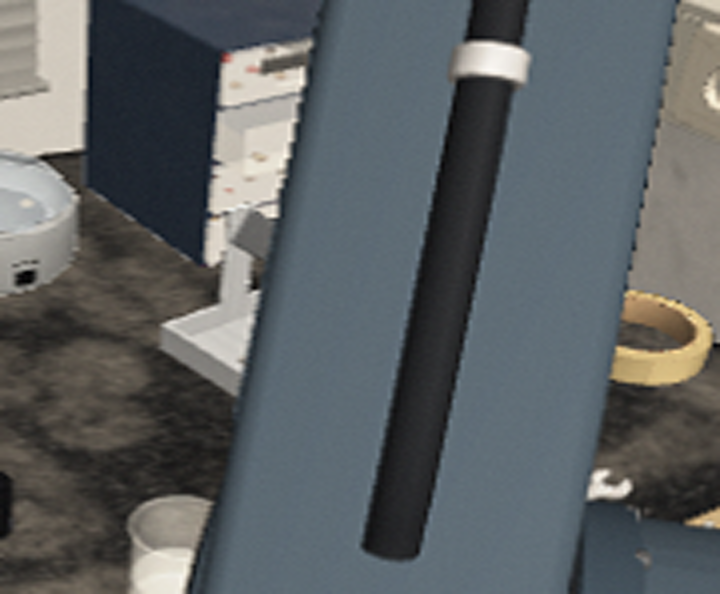

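View pics/top4.png

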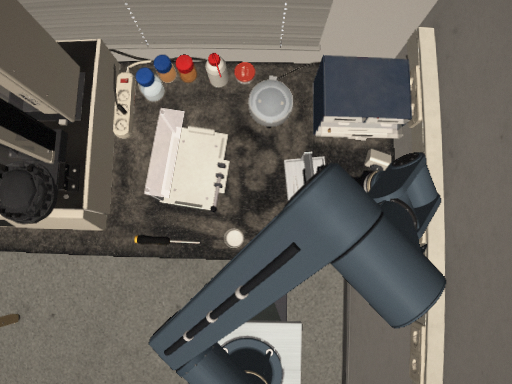

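```bash
python3 - <<'E'
import cv2
i=cv2.imread("pics/wrist4.png")
cv2.imwrite("pics/w4t.png",cv2.resize(i[55:205,120:320],None,fx=4,fy=4,interpolation=cv2.INTER_CUBIC))
cv2.imwrite("pics/w4b.png",cv2.resize(i[80:250,345:505],None,fx=4.5,fy=3.5,interpolation=cv2.INTER_CUBIC))
E
```

```text
(no output)
```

View pics/w4t.png

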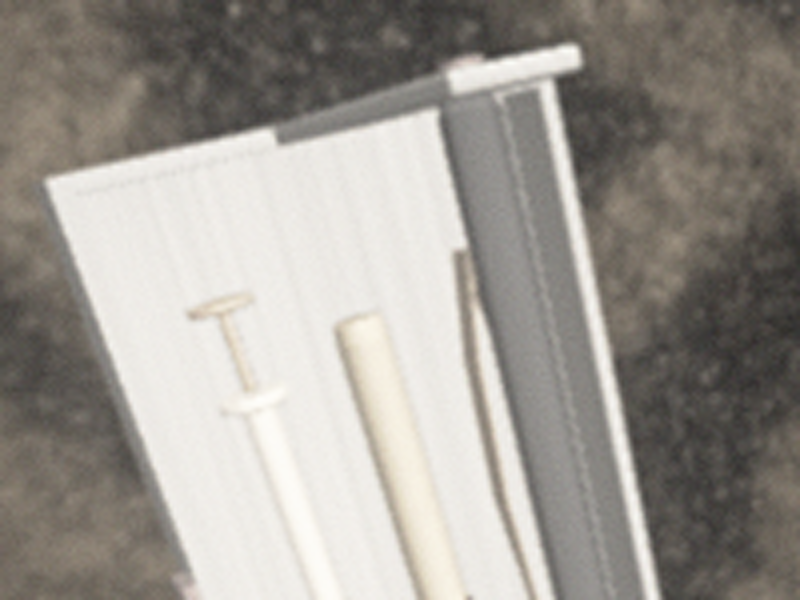

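View pics/w4b.png

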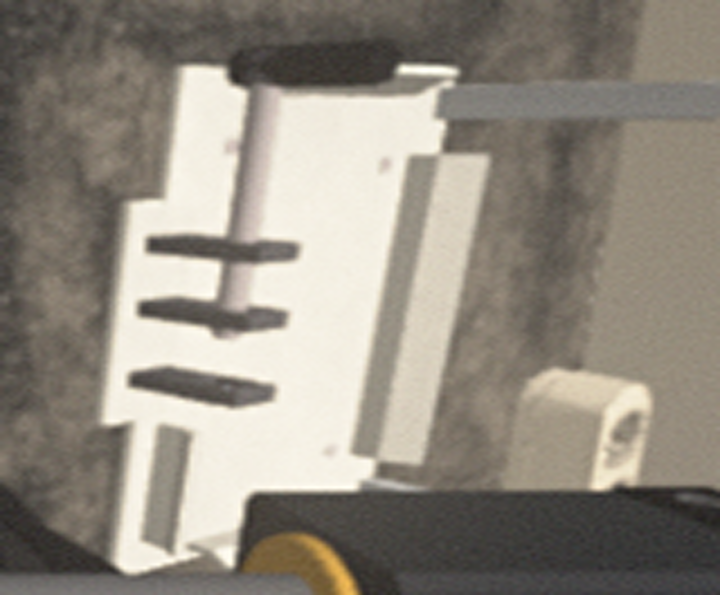

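```bash
cat > ov.py <<'E'
from h import *
def P(x,M):
    c,s=np.cos(x[2]),np.sin(x[2]); M=np.asarray(M,float)/1000
    return np.c_[x[0]+c*M[:,0]-s*M[:,1],x[1]+s*M[:,0]+c*M[:,1],M[:,2]]
def box(x0,x1,y0,y1,z0,z1):
    v=[(x,y,z) for x in(x0,x1) for y in(y0,y1) for z in(z0,z1)]
    return v,[(a,b) for a in range(8) for b in range(a) if bin(a^b).count("1")==1]
def draw(im,c,pose,boxes,off,s,col=(0,0,255)):
    for b in boxes:
        v,e=box(*b); p=proj(c,P(pose,v)); p=(p+.5-np.array(off))*np.array(s)-.5
        for a,d in e: cv2.line(im,tuple(p[a].round().astype(int).tolist()),tuple(p[d].round().astype(int).tolist()),col,1,cv2.LINE_AA)
TRAY=[(-60,60,-102,102,0,24),(-12,12,98,102,24,114),(-12,12,-102,-98,24,114),(-95,-63,-4,4,10,46)]
BAY=[(-90,-68,y-4,y+4,6,48) for y in(-16,16,44)]+[(24,90,-115,115,190,194),(78,88,-113,-97,6,190),(78,88,97,113,6,190),(-60,60,-102,102,6,6.1)]
def crop(c,x0,x1,y0,y1,f):
    i=np.ascontiguousarray(c["color"][y0:y1,x0:x1,::-1]); return cv2.resize(i,None,fx=f,fy=f,interpolation=cv2.INTER_CUBIC)
E
python3 - <<'E'
from ov import *
c=dict(np.load("wrist4.npz")); t=dict(np.load("top0.npz"))
bay=(.6035,.1667,1.443); tray=(.5334,-.1699,1.6777)
a=crop(c,120,320,55,205,4); draw(a,c,tray,TRAY,(120,55),(4,4)); cv2.imwrite("pics/o1.png",a)
a=crop(c,345,505,80,230,4); draw(a,c,bay,BAY,(345,80),(4,4)); cv2.imwrite("pics/o2.png",a)
a=crop(t,140,240,100,220,5); draw(a,t,bay,BAY,(140,100),(5,5)); cv2.imwrite("pics/o3.png",a)
E
```

```text
(no output)
```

View pics/o1.png

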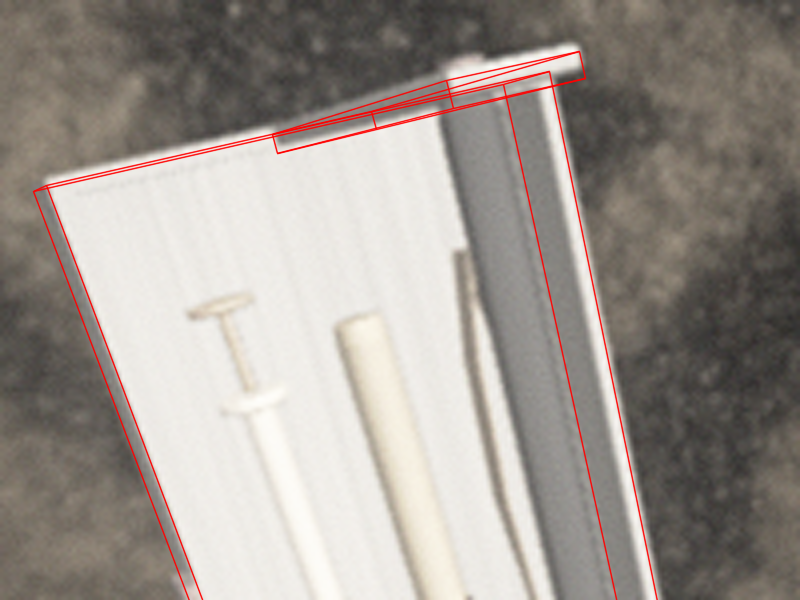

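View pics/o2.png

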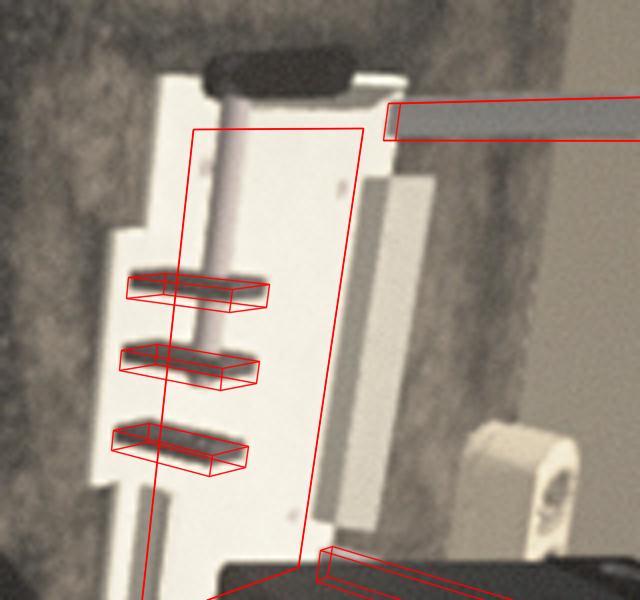

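View pics/o3.png

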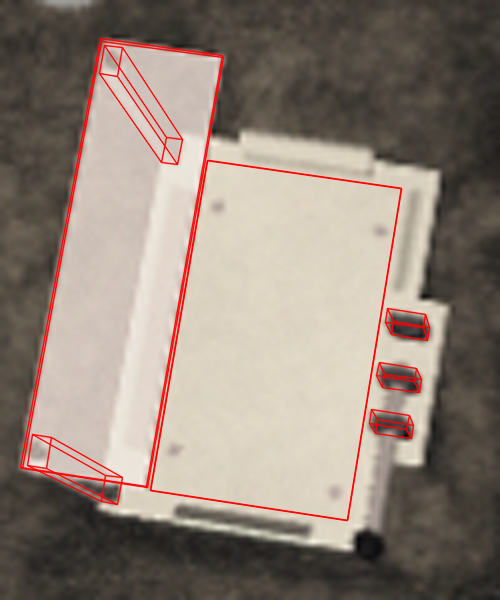

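Emit:
{"fn": "send_rows", "kwargs": {"steps": [0.087,0,0.001,0.017,0,0.087,0,0.002,0.034,0,0.087,0,0.003,0.051,0,0.087,0,0.004,0.066,0,0.087,0,0.004,0.066,0,0.05,0,0.004,0.066,0], "force": 20}}

```text
time: 12.38
position: [0.5329, -0.1599, 0.0791]
tool_rot: [0.068, 0.961, 0.266, 0.013]
ft_force: [0.4, 0.6, 0.2]
grip_width: 0.0827
```

```bash
python3 st.py
python3 - <<'E'
from ov import *
from rig import cams
c=cams.camera("wrist"); np.savez("wrist5.npz",**c); cv2.imwrite("pics/w5.png",c["color"][:,:,::-1])
E
```

```text
t 12.375 q [-0.736  0.755  1.619  0.478  1.146 -2.45 ] p [ 0.5329 -0.1599  0.0791] w 0.0827 F [0.4 0.6 0.2] M [-0.25  0.03  0.04]
toolX,Y,Z [[-0.99, 0.137, 0.011], [0.123, 0.849, 0.513], [0.062, 0.51, -0.858]]
```

View pics/w5.png

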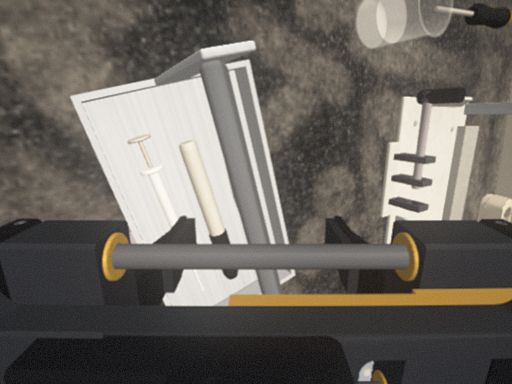

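Emit:
{"fn": "send_rows", "kwargs": {"steps": [0.03,0,0,0,0,0.03,0,0,0,0,0.025,0,0,0,0,0.02,0,0,0,0,0.018,0,0,0,0,0.016,0,0,0,0,0.014,0,0,0,0,0.012,0,0,0,0], "force": 20}}

```text
time: 13.42
position: [0.533, -0.1599, 0.0794]
tool_rot: [0.068, 0.961, 0.266, 0.013]
ft_force: [0.6, 0.3, 1.7]
grip_width: 0.0133
```

Emit:
{"fn": "send_rows", "kwargs": {"steps": [0.01,0,0,0,0,0.008,0,0,0,0,0.005,0,0,0,0,0.0,0,0,0,0], "force": 25}}

```text
time: 13.92
position: [0.5331, -0.1597, 0.0795]
tool_rot: [0.068, 0.961, 0.266, 0.014]
ft_force: [0.5, 0.9, 1.3]
grip_width: 0.0114
```

```bash
python3 st.py
python3 - <<'E'
from ov import *
from rig import cams
c=cams.camera("wrist"); np.savez("wrist6.npz",**c); cv2.imwrite("pics/w6.png",c["color"][:,:,::-1])
E
```

```text
t 13.925 q [-0.736  0.755  1.619  0.479  1.147 -2.45 ] p [ 0.5331 -0.1597  0.0795] w 0.0114 F [0.5 0.9 1.3] M [ 0.1  -0.52  0.17]
toolX,Y,Z [[-0.99, 0.137, 0.01], [0.123, 0.849, 0.514], [0.062, 0.51, -0.858]]
```

View pics/w6.png

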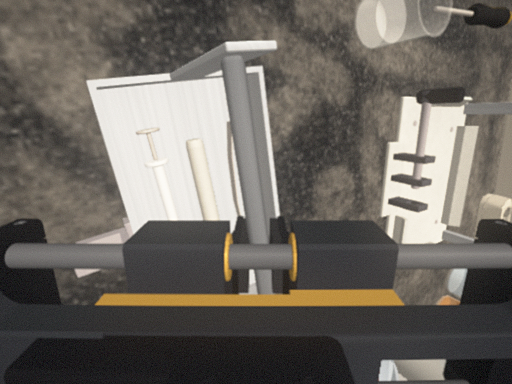

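Emit:
{"fn": "send_rows", "kwargs": {"steps": [0.0,0,0,0,0,0.0,0,0,0,0,0.0,0,0,0,0,0.0,0,0,0,0], "force": 60}}

```text
time: 14.48
position: [0.5333, -0.1597, 0.0798]
tool_rot: [0.068, 0.961, 0.266, 0.014]
ft_force: [1.3, 2.0, 5.1]
grip_width: 0.0101
```

```bash
python3 st.py
python3 - <<'E'
from ov import *
from rig import cams
c=cams.camera("wrist"); np.savez("wrist7.npz",**c); cv2.imwrite("pics/w7.png",c["color"][:,:,::-1])
E
```

```text
t 14.475 q [-0.735  0.754  1.619  0.479  1.147 -2.45 ] p [ 0.5333 -0.1597  0.0798] w 0.0101 F [1.3 2.  5.1] M [ 0.55 -1.19  0.2 ]
toolX,Y,Z [[-0.99, 0.137, 0.009], [0.123, 0.849, 0.514], [0.063, 0.51, -0.858]]
```

View pics/w7.png

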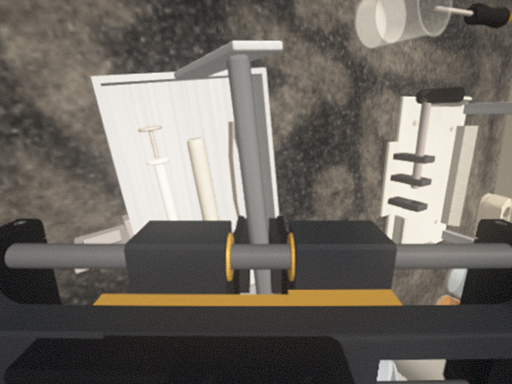

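```bash
python3 - <<'E'
import cv2
i=cv2.imread("pics/w7.png")
cv2.imwrite("pics/w7c.png",cv2.resize(i[35:225,60:290],None,fx=3.4,fy=3.1,interpolation=cv2.INTER_CUBIC))
E
```

```text
(no output)
```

View pics/w7c.png

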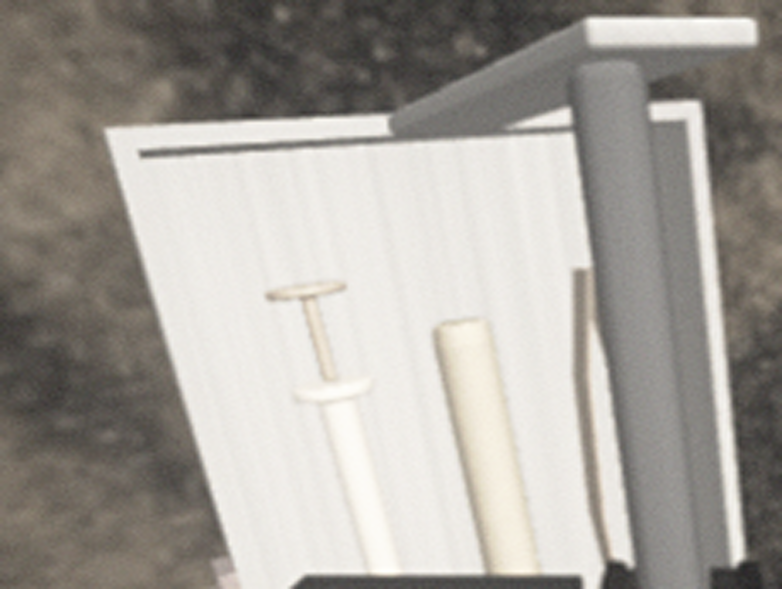

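```bash
cat > fit6.py <<'E'
from h import *
from scipy.optimize import least_squares
from scipy.spatial.transform import Rotation as R
def run(npz,pts,lines,off,s,x0):
    c=dict(np.load(npz))
    f=lambda p:((np.array(p)+.5)/np.array(s)-.5+np.array(off))
    def P(x,m): return proj(c,x[:3]+R.from_euler('ZYX',x[3:]).apply(np.array(m,float)/1000))
    def res(x):
        r=[(P(x,m)[0]-f(p)) for m,p in pts]; o=list(np.ravel(r))
        for m,a,b in lines:
            a,b=f(a),f(b); n=np.array([-(b-a)[1],(b-a)[0]]); n/=np.linalg.norm(n)
            o.append(float(n@(P(x,m)[0]-a)))
        return np.array(o)
    r=least_squares(res,x0,x_scale=[.01]*3+[.05]*3); print("pose",r.x[:3].round(4),"yaw,pitch,roll deg",np.degrees(r.x[3:]).round(2)); print("res",res(r.x).round(2).tolist())
    # fixed level
    g=lambda y:res(np.r_[y,0,0]); r=least_squares(g,x0[:4]); print("level fit",r.x[:3].round(4),np.degrees(r.x[3]).round(2),g(r.x).round(2).tolist())
E
python3 - <<'E'
from fit6 import *
run("wrist7.npz",[((-60,102,24),(107,128)),((60,102,24),(701,100)),((-12,102,114),(586,18)),((12,102,114),(757,18)),((-12,98,114),(588,46)),((12,98,114),(757,44))],
 [((-60,0,24),(107,128),(235,575)),((60,20,24),(701,100),(744,560))],(60,35),(3.4,3.1),[.533,-.17,0,1.44,0,0])
E
```

```text
pose [ 5.316e-01 -1.693e-01  2.000e-04] yaw,pitch,roll deg [88.41 -0.13  0.1 ]
res [-0.25, -0.29, -0.3, 0.56, -0.64, -1.39, -0.07, -0.68, 0.11, 0.94, 0.64, 1.22, -0.81, 0.23]
level fit [ 5.317e-01 -1.694e-01  1.000e-04] 88.43 [-0.28, -0.08, -0.57, 0.72, -0.5, -1.44, -0.11, -0.72, 0.25, 0.86, 0.61, 1.15, -0.8, 0.37]
```

```bash
python3 plan.py "[[0.5333,-0.1597,0.0858]]" .06
```

```text
[-0.0, 0.003, -0.005]
```

Emit:
{"fn": "send_rows", "kwargs": {"steps": [0.0,0,0.001,-0.002,0,0.0,0,0.002,-0.003,0,0.0,0,0.003,-0.005,0,0.0,0,0.003,-0.005,0], "force": 60}}

```text
time: 15.02
position: [0.5327, -0.1603, 0.0849]
tool_rot: [0.068, 0.962, 0.266, 0.013]
ft_force: [1.5, -0.1, -1.1]
grip_width: 0.0098
```

```bash
python3 st.py
python3 - <<'E'
from ov import *
from rig import cams
c=cams.camera("wrist"); np.savez("wrist8.npz",**c); i=c["color"][:,:,::-1]
cv2.imwrite("pics/w8c.png",cv2.resize(i[35:225,60:290],None,fx=3.4,fy=3.1,interpolation=cv2.INTER_CUBIC))
E
```

```text
t 15.025 q [-0.736  0.746  1.617  0.475  1.156 -2.443] p [ 0.5327 -0.1603  0.0849] w 0.0098 F [ 1.5 -0.1 -1.1] M [-0.66 -0.27 -0.07]
toolX,Y,Z [[-0.99, 0.138, 0.011], [0.124, 0.85, 0.513], [0.061, 0.509, -0.858]]
```

View pics/w8c.png

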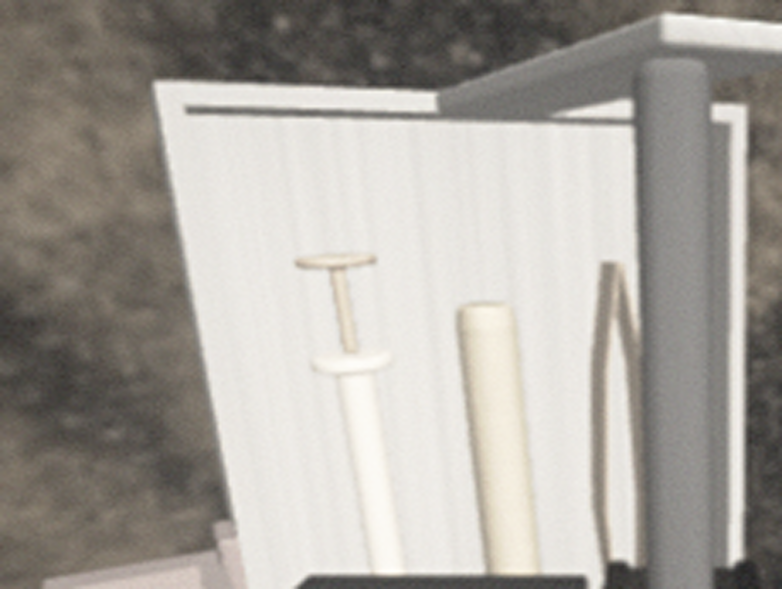

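```bash
python3 - <<'E'
from fit6 import *
run("wrist8.npz",[((-60,102,24),(155,82)),((60,102,24),(746,104)),((-12,102,114),(660,13)),((-12,98,114),(660,43))],
 [((-60,0,24),(155,82),(240,575)),((60,20,24),(746,104),(744,565)),((12,102,114),(660,13),(782,22)),((12,98,114),(660,43),(782,52))],(60,35),(3.4,3.1),[.533,-.17,0,1.44,0,0])
E
```

```text
pose [ 0.5271 -0.1688  0.0065] yaw,pitch,roll deg [84.01 -0.91  2.7 ]
res [-0.77, -0.35, 0.18, 0.68, -0.11, -1.38, 0.08, 0.5, -1.16, 0.27, 0.13, 0.85]
level fit [ 0.531  -0.17    0.0078] 83.52 [0.82, 4.71, -2.39, 6.04, 0.06, -3.2, 0.4, -1.76, -0.82, 0.78, -0.81, -0.49]
```

Emit:
{"fn": "send_rows", "kwargs": {"steps": [0.0,0,-0.001,0.002,0,0.0,0,-0.002,0.004,0,0.0,0,-0.003,0.005,0], "force": 60}}

```text
time: 15.45
position: [0.5306, -0.1576, 0.0799]
tool_rot: [0.067, 0.961, 0.269, 0.011]
ft_force: [-4.9, 3.2, 8.1]
grip_width: 0.0093
```

Emit:
{"fn": "send_rows", "kwargs": {"steps": [0.0,0,0,0,0,0.0,0,0,0,0,0.0,0,0,0,0], "force": 4}}

```text
time: 15.82
position: [0.5302, -0.1574, 0.0795]
tool_rot: [0.067, 0.961, 0.269, 0.01]
ft_force: [-0.9, -0.0, -1.2]
grip_width: 0.0102
```

Emit:
{"fn": "send_rows", "kwargs": {"steps": [0.013,0,0,0,0,0.013,0,0,0,0,0.0,0,0,0,0,0.0,0,0,0,0], "force": 30}}

```text
time: 16.32
position: [0.5304, -0.1577, 0.0798]
tool_rot: [0.067, 0.961, 0.269, 0.011]
ft_force: [0.0, 0.5, 2.6]
grip_width: 0.0102
```

```bash
python3 st.py
python3 - <<'E'
from ov import *
from rig import cams
c=cams.camera("wrist"); np.savez("wrist9.npz",**c); i=c["color"][:,:,::-1]
cv2.imwrite("pics/w9c.png",cv2.resize(i[35:225,60:290],None,fx=3.4,fy=3.1,interpolation=cv2.INTER_CUBIC))
E
```

```text
t 16.325 q [-0.736  0.754  1.622  0.477  1.152 -2.45 ] p [ 0.5304 -0.1577  0.0798] w 0.0102 F [0.  0.5 2.6] M [-0.41  0.02  0.05]
toolX,Y,Z [[-0.991, 0.135, 0.016], [0.124, 0.847, 0.518], [0.056, 0.515, -0.855]]
```

View pics/w9c.png

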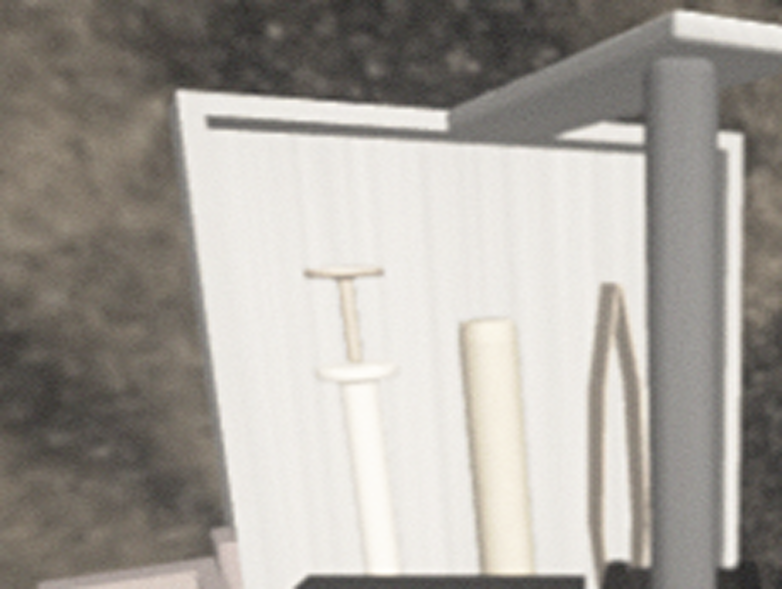

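```bash
python3 - <<'E'
from fit6 import *
run("wrist9.npz",[((-60,102,24),(177,92)),((60,102,24),(743,131)),((-12,102,114),(675,11)),((-12,98,114),(675,42))],
 [((-60,0,24),(177,92),(243,575)),((60,20,24),(743,131),(739,565)),((12,102,114),(675,11),(782,25)),((12,98,114),(675,42),(782,53))],(60,35),(3.4,3.1),[.533,-.17,0,1.44,0,0])
M=dict(np.load("wrist9.npz"))
E
python3 - <<'E'
from rig import robot
import numpy as np
from scipy.spatial.transform import Rotation as R
M=R.from_quat(robot.get_obs()["tool_rot"]).as_matrix();Z=M[:,2];Y=M[:,1]
print("tilt",np.degrees(np.arccos(-Z[2])),"az Z",np.degrees(np.arctan2(Z[1],Z[0])),"az Y",np.degrees(np.arctan2(Y[1],Y[0])),"elev Y",np.degrees(np.arcsin(Y[2])),"Xz",M[2,0])
E
```

```text
pose [ 0.5287 -0.1665  0.0006] yaw,pitch,roll deg [82.21 -0.2   0.22]
res [-0.39, -0.12, 0.03, 0.19, -0.03, -0.86, 0.05, -0.11, -0.6, 0.02, 0.01, 1.11]
level fit [ 5.289e-01 -1.666e-01  5.000e-04] 82.21 [-0.38, 0.25, -0.45, 0.51, 0.11, -0.97, 0.21, -0.27, -0.62, 0.25, -0.05, 1.0]
tilt 31.18486796095923 az Z 83.73982919565242 az Y 81.69763042201421 elev Y 31.16874462629002 Xz 0.015788499791824895
```

```bash
python3 - <<'E'
from h import *
from rig import robot
from scipy.spatial.transform import Rotation as R
o=robot.get_obs(); M=R.from_quat(o["tool_rot"]).as_matrix()
c=dict(np.load("wrist9.npz")); C=cloud(c); Q=(C-np.array(o["position"]))@M
ok=c["range_z"]>0
print((c["range_z"][215:,:]>0).mean(), c["range_z"][230:384:20,::64].round(3))
for v in range(215,384,14):
    print(v,[tuple((Q[v,u]*1000).round().astype(int)) if ok[v,u] else None for u in (2,60,130,200,260,330,400,450,508)])
E
```

```text
0.9838202662721893 [[0.087 0.187 0.168 0.085 0.14  0.085 0.387 0.5  ]
 [0.081 0.084 0.077 0.075 0.084 0.076 0.075 0.085]
 [0.082 0.194 0.077 0.077 0.147 0.077 0.077 0.537]
 [0.082 0.196 0.22  0.078 0.149 0.079 0.078 0.53 ]
 [0.068 0.067 0.068 0.067 0.068 0.07  0.068 0.068]
 [0.06  0.061 0.061 0.062 0.063 0.062 0.063 0.061]
 [0.061 0.057 0.058 0.056 0.055 0.055 0.062 0.062]
 [0.063 0.053 0.053 0.051 0.052 0.051 0.301 0.113]]
215 [(np.int64(13), np.int64(-161), np.int64(-5)), (np.int64(7), np.int64(-136), np.int64(11)), (np.int64(7), np.int64(-88), np.int64(11)), (np.int64(-10), np.int64(-52), np.int64(58)), (np.int64(23), np.int64(0), np.int64(-32)), (np.int64(-43), np.int64(83), np.int64(143)), (np.int64(-67), np.int64(200), np.int64(205)), (np.int64(-86), np.int64(311), np.int64(257)), (np.int64(-117), np.int64(487), np.int64(337))]
229 [(np.int64(37), np.int64(-84), np.int64(-81)), (np.int64(-3), np.int64(-137), np.int64(10)), (np.int64(-3), np.int64(-89), np.int64(10)), (np.int64(38), np.int64(-19), np.int64(-83)), (np.int64(16), np.int64(0), np.int64(-33)), (np.int64(38), np.int6
[... 3963 characters left out ...]
5), np.int64(-39), np.int64(-121)), (np.int64(25), np.int64(-25), np.int64(-121)), (np.int64(25), np.int64(-12), np.int64(-121)), (np.int64(26), np.int64(0), np.int64(-122)), (np.int64(26), np.int64(13), np.int64(-122)), (np.int64(-313), np.int64(220), np.int64(174)), (np.int64(-30), np.int64(79), np.int64(-74)), (np.int64(8), np.int64(65), np.int64(-107))]
383 [(np.int64(11), np.int64(-62), np.int64(-113)), (np.int64(22), np.int64(-39), np.int64(-122)), (np.int64(22), np.int64(-26), np.int64(-122)), None, None, (np.int64(25), np.int64(13), np.int64(-124)), (np.int64(-25), np.int64(53), np.int64(-83)), (np.int64(-25), np.int64(71), np.int64(-84)), (np.int64(5), np.int64(65), np.int64(-108))]
```

Emit:
{"fn": "send_rows", "kwargs": {"steps": [0.02,0,0,0,0,0.02,0,0,0,0,0.02,0,0,-0.009,0,0.02,0,0,-0.018,0,0.02,0,0,-0.018,0,0.012,0,0,-0.018,0,0.0,0,0,-0.018,0,0.0,0,0,-0.018,0], "force": 25}}

```text
time: 17.38
position: [0.5292, -0.1665, 0.0952]
tool_rot: [0.067, 0.961, 0.269, 0.01]
ft_force: [-0.8, 0.7, 0.9]
grip_width: 0.0099
```

Emit:
{"fn": "send_rows", "kwargs": {"steps": [0.0,0,0,0,0,0.0,0,0,0,0,0.0,0,0,0,0], "force": 55}}

```text
time: 17.75
position: [0.5293, -0.1665, 0.0953]
tool_rot: [0.067, 0.961, 0.269, 0.01]
ft_force: [-1.1, 0.6, 2.1]
grip_width: 0.0093
```

```bash
python3 st.py
python3 - <<'E'
from ov import *
from rig import cams
c=cams.camera("wrist"); np.savez("wrist10.npz",**c); i=c["color"][:,:,::-1]
cv2.imwrite("pics/w10c.png",cv2.resize(i[35:225,60:290],None,fx=3.4,fy=3.1,interpolation=cv2.INTER_CUBIC))
E
```

```text
t 17.75 q [-0.748  0.734  1.606  0.465  1.189 -2.44 ] p [ 0.5293 -0.1665  0.0953] w 0.0093 F [-1.1  0.6  2.1] M [-0.29  0.05  0.02]
toolX,Y,Z [[-0.991, 0.134, 0.016], [0.123, 0.846, 0.518], [0.056, 0.515, -0.855]]
```

View pics/w10c.png

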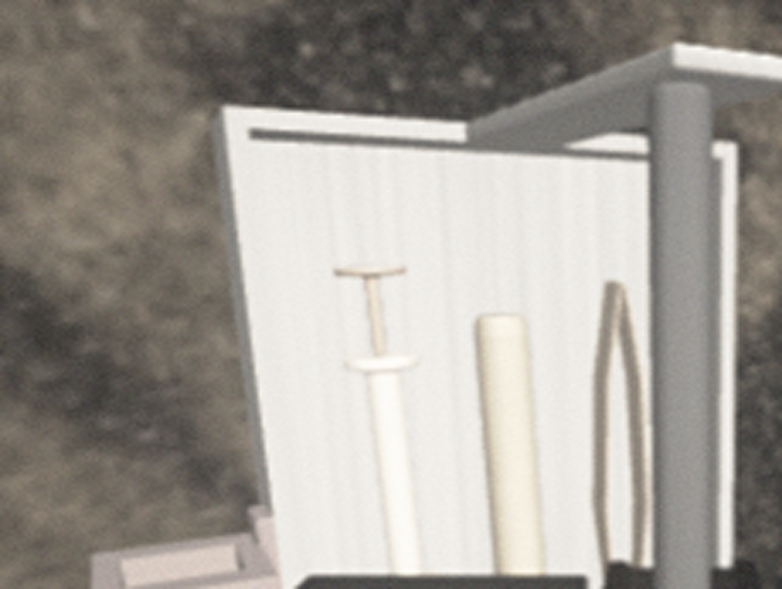

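Emit:
{"fn": "send_rows", "kwargs": {"steps": [0.0,0,0.002,-0.003,0,0.0,0,0.005,-0.009,0,0.0,0,0.01,-0.017,0,0.0,0,0.017,-0.028,0,0.0,0.001,0.025,-0.041,0,0.0,0.001,0.032,-0.053,0,0.0,0.001,0.038,-0.063,0,0.0,0.001,0.041,-0.068,0], "force": 55}}

```text
time: 18.8
position: [0.5298, -0.1669, 0.1756]
tool_rot: [0.067, 0.961, 0.269, 0.011]
ft_force: [0.2, 0.4, -3.4]
grip_width: 0.0092
```

```bash
python3 st.py
python3 - <<'E'
from ov import *
from rig import cams
for n in ("wrist","scene"):
    c=cams.camera(n); np.savez(n+"11.npz",**c); i=c["color"][:,:,::-1]
    if n=="wrist": cv2.imwrite("pics/w11c.png",cv2.resize(i[35:225,60:290],None,fx=3.4,fy=3.1,interpolation=cv2.INTER_CUBIC))
    else: cv2.imwrite("pics/s11.png",i)
E
```

```text
t 18.8 q [-0.748  0.616  1.563  0.442  1.334 -2.367] p [ 0.5298 -0.1669  0.1756] w 0.0092 F [ 0.2  0.4 -3.4] M [-0.58  0.06 -0.06]
toolX,Y,Z [[-0.991, 0.135, 0.015], [0.123, 0.847, 0.518], [0.057, 0.515, -0.856]]
```

View pics/w11c.png

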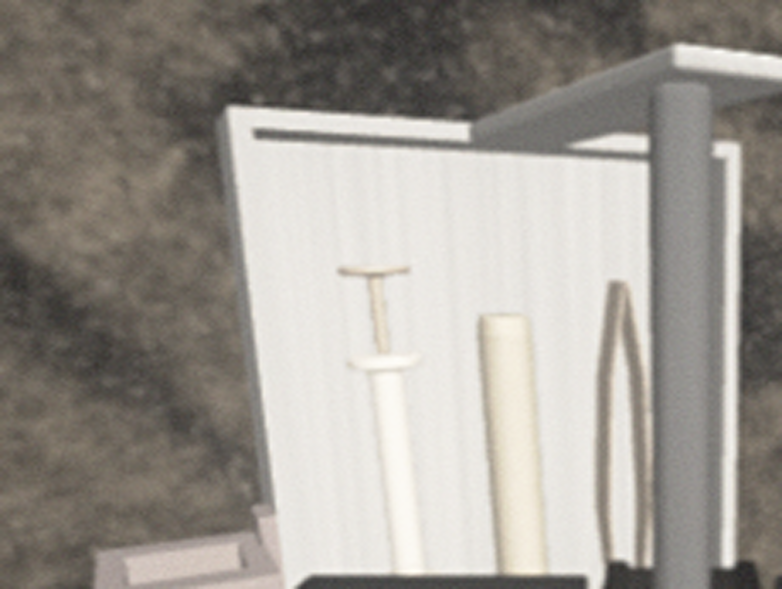

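View pics/s11.png

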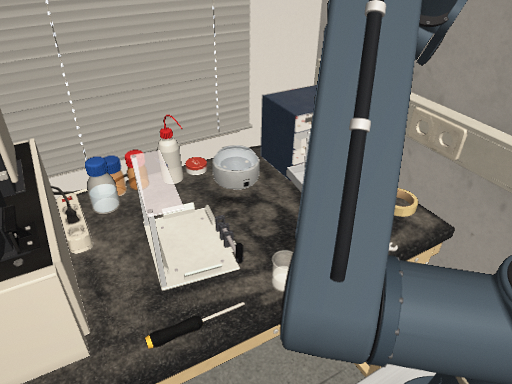

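```bash
python3 plan.py "[[0.584,0.02,0.172]]" .2; python3 - <<'E'
from plan import *
import numpy as np
d=to([.584,.02,.172])
for f in (.03,.1,.22,.38,.56,.74,.9,1): print((d*f).round(3).tolist())
E
```

```text
[-0.029, 0.163, 0.102]
[-0.001, 0.005, 0.003]
[-0.003, 0.016, 0.01]
[-0.006, 0.036, 0.022]
[-0.011, 0.062, 0.039]
[-0.016, 0.091, 0.057]
[-0.021, 0.121, 0.076]
[-0.026, 0.147, 0.092]
[-0.029, 0.163, 0.102]
```

Emit:
{"fn": "send_rows", "kwargs": {"steps": [0.0,-0.001,0.005,0.003,0,0.0,-0.003,0.016,0.01,0,0.0,-0.006,0.036,0.022,0,0.0,-0.011,0.062,0.039,0,0.0,-0.016,0.091,0.057,0,0.0,-0.021,0.121,0.076,0,0.0,-0.026,0.147,0.092,0,0.0,-0.029,0.163,0.102,0], "force": 55}}

```text
time: 19.9
position: [0.5837, 0.023, 0.1718]
tool_rot: [0.066, 0.961, 0.269, 0.01]
ft_force: [0.3, -0.1, -2.4]
grip_width: 0.0094
```

Emit:
{"fn": "send_rows", "kwargs": {"steps": [0.0,0,0,0,0]}}

```text
time: 20.02
position: [0.5832, 0.0249, 0.1717]
tool_rot: [0.064, 0.961, 0.269, 0.009]
ft_force: [0.2, -0.5, -2.2]
grip_width: 0.0094
```

```bash
python3 st.py
python3 - <<'E'
from ov import *
from rig import cams
for n in ("wrist","scene","top"):
    c=cams.camera(n); np.savez(n+"12.npz",**c); i=c["color"][:,:,::-1]
    cv2.imwrite(f"pics/{n}12.png",i)
c=dict(np.load("top12.npz")); cv2.imwrite("pics/t12c.png",crop(c,135,285,95,225,5))
E
```

```text
t 20.025 q [-0.421  0.595  1.627  0.563  1.172 -2.149] p [0.5832 0.0249 0.1717] w 0.0094 F [ 0.2 -0.5 -2.2] M [-0.59  0.09 -0.  ]
toolX,Y,Z [[-0.992, 0.129, 0.017], [0.119, 0.847, 0.518], [0.052, 0.516, -0.855]]
```

View pics/wrist12.png

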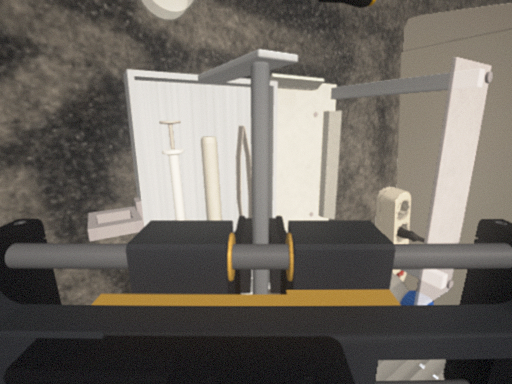

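View pics/scene12.png

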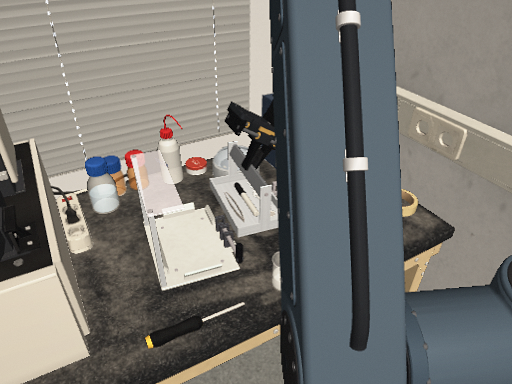

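View pics/t12c.png

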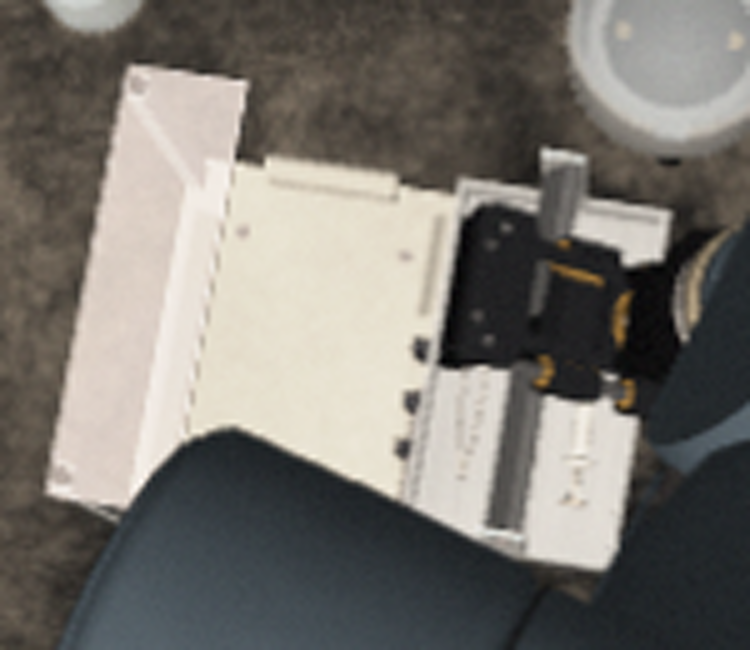

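```bash
python3 - <<'E'
from ov import *
t=dict(np.load("top12.npz")); w=dict(np.load("wrist12.npz"))
tray=(.5828,.0248,np.radians(81.9)); bay=(.6035,.1667,1.443)
TR=[(a,b,c,d,e+76.9,f+76.9) for a,b,c,d,e,f in TRAY]
for k,(c,cr,f) in {"t":(t,(135,285,95,225),5),"w":(w,(80,360,40,220),2.8)}.items():
    a=crop(c,*cr,f); off=(cr[0],cr[2]); draw(a,c,tray,TR,off,(f,f)); draw(a,c,bay,BAY+[(-100,65,107,107,6,30),(-100,65,-107,-107,6,30),(65,65,-107,107,6,30)],off,(f,f),(0,200,0)); cv2.imwrite(f"pics/o12{k}.png",a)
E
```

```text
(no output)
```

View pics/o12t.png

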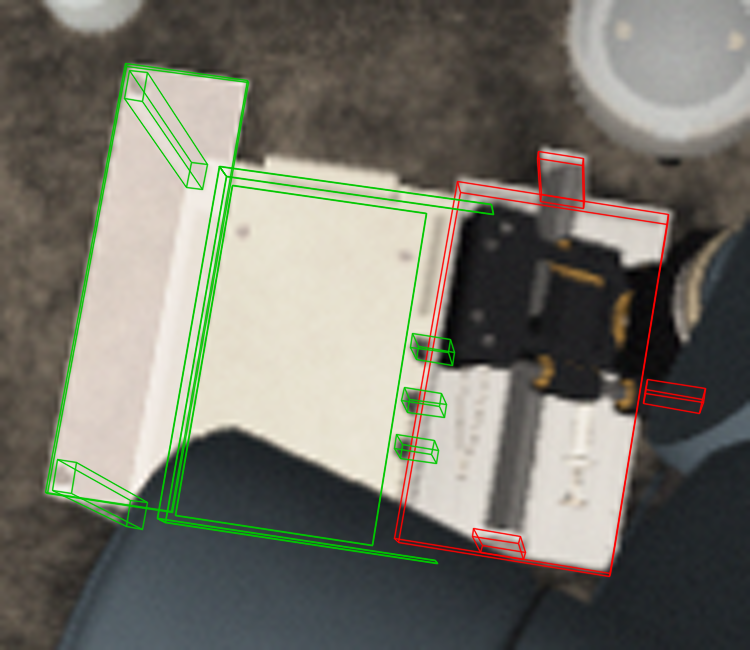

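View pics/o12w.png

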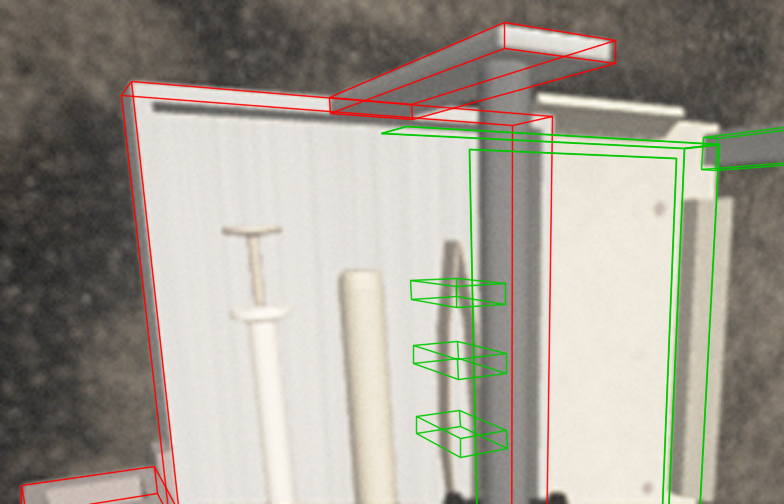

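```bash
python3 - <<'E'
from ov import *
w=dict(np.load("wrist12.npz")); t=dict(np.load("top12.npz"))
bay=(.6035,.1667,1.443)
L=[(-66,66,-107,107,6,6.01),(-90,-68,12,20,6,48),(78,88,97,113,6,190)]
a=crop(w,260,350,60,150,8); b=a.copy(); draw(a,w,bay,L,(260,60),(8,8),(0,200,0)); 
cv2.imwrite("pics/z1.png",cv2.resize(np.hstack([b,a]),(800,400)))
a=crop(t,170,240,115,185,8); b=a.copy(); draw(a,t,bay,[(-66,66,-107,107,6,6.01)]+BAY[:3],(170,115),(8,8),(0,200,0)); 
cv2.imwrite("pics/z2.png",cv2.resize(np.hstack([b,a]),(800,400)))
E
```

```text
(no output)
```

View pics/z1.png

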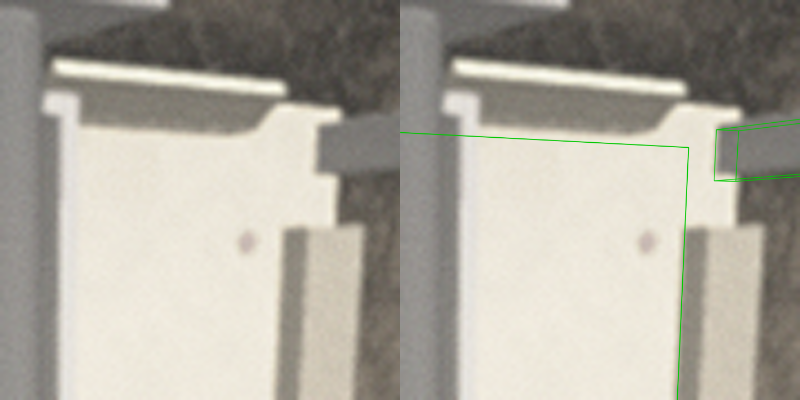

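View pics/z2.png

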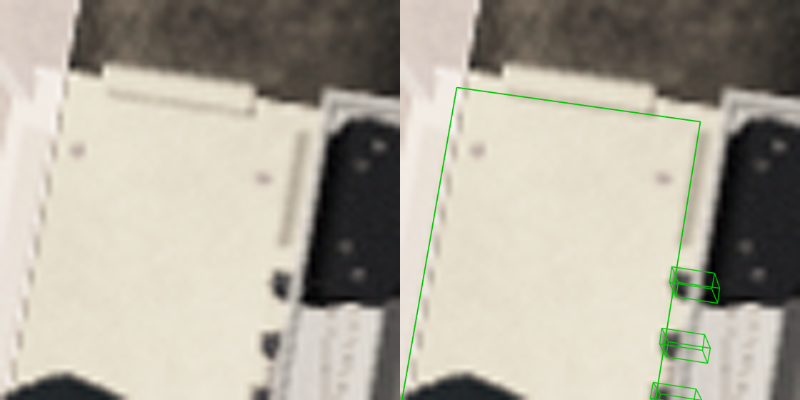

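```bash
python3 - <<'E'
from plan import *
import numpy as np
p=np.array(robot.get_obs()["position"]); a=np.array([.590,.08,.160]); b=np.array([.6024,.1668,.161])
for w in ([p+(a-p)*.15,p+(a-p)*.45,a,a+(b-a)*.3,a+(b-a)*.6,a+(b-a)*.82,a+(b-a)*.95,b]): print(to(w).round(3).tolist())
E
```

```text
[0.0, 0.007, 0.006]
[0.0, 0.02, 0.018]
[0.001, 0.043, 0.04]
[0.001, 0.066, 0.053]
[0.001, 0.089, 0.067]
[0.0, 0.105, 0.077]
[0.0, 0.115, 0.082]
[0.0, 0.119, 0.085]
```

Emit:
{"fn": "send_rows", "kwargs": {"steps": [0.0,0,0.007,0.006,0,0.0,0,0.02,0.018,0,0.0,0.001,0.043,0.04,0,0.0,0.001,0.066,0.053,0,0.0,0.001,0.089,0.067,0,0.0,0,0.105,0.077,0,0.0,0,0.115,0.082,0,0.0,0,0.119,0.085,0], "force": 55}}

```text
time: 21.18
position: [0.6027, 0.1675, 0.1606]
tool_rot: [0.066, 0.961, 0.269, 0.01]
ft_force: [-0.3, 1.2, -4.1]
grip_width: 0.0099
```

Emit:
{"fn": "send_rows", "kwargs": {"steps": [0.0,0,0,0,0]}}

```text
time: 21.3
position: [0.6027, 0.1673, 0.1605]
tool_rot: [0.066, 0.961, 0.268, 0.01]
ft_force: [-0.3, -0.3, -3.3]
grip_width: 0.0096
```

```bash
python3 st.py
python3 - <<'E'
from ov import *
from rig import cams
for n in ("wrist","scene","top"):
    c=cams.camera(n); np.savez(n+"13.npz",**c); i=c["color"][:,:,::-1]
    cv2.imwrite(f"pics/{n}13.png",i)
cv2.imwrite("pics/t13c.png",crop(dict(np.load("top13.npz")),135,285,95,225,5))
cv2.imwrite("pics/s13c.png",crop(dict(np.load("scene13.npz")),120,280,130,300,4.5)[:600])
E
```

```text
t 21.3 q [-0.173  0.615  1.625  0.64   1.044 -1.978] p [0.6027 0.1673 0.1605] w 0.0096 F [-0.3 -0.3 -3.3] M [-0.61  0.04  0.01]
toolX,Y,Z [[-0.991, 0.131, 0.017], [0.121, 0.847, 0.517], [0.054, 0.515, -0.856]]
```

View pics/wrist13.png

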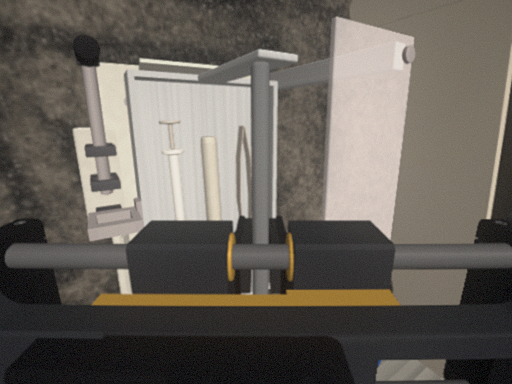

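View pics/s13c.png

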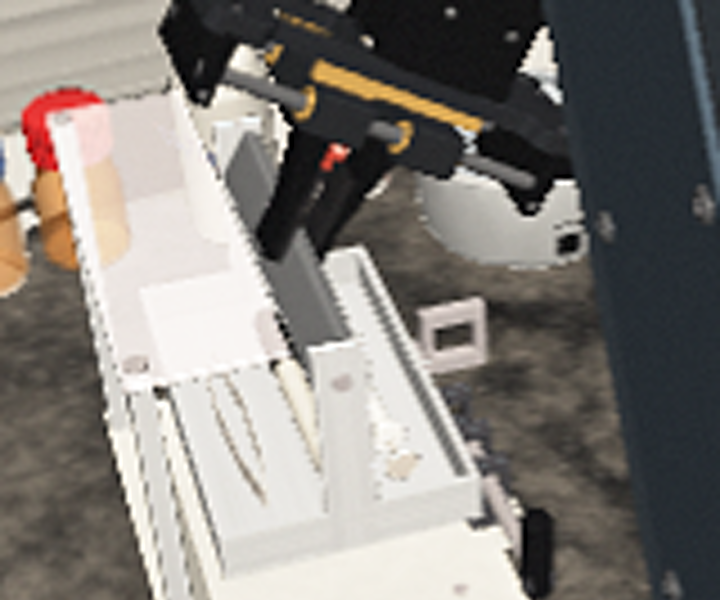

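View pics/t13c.png

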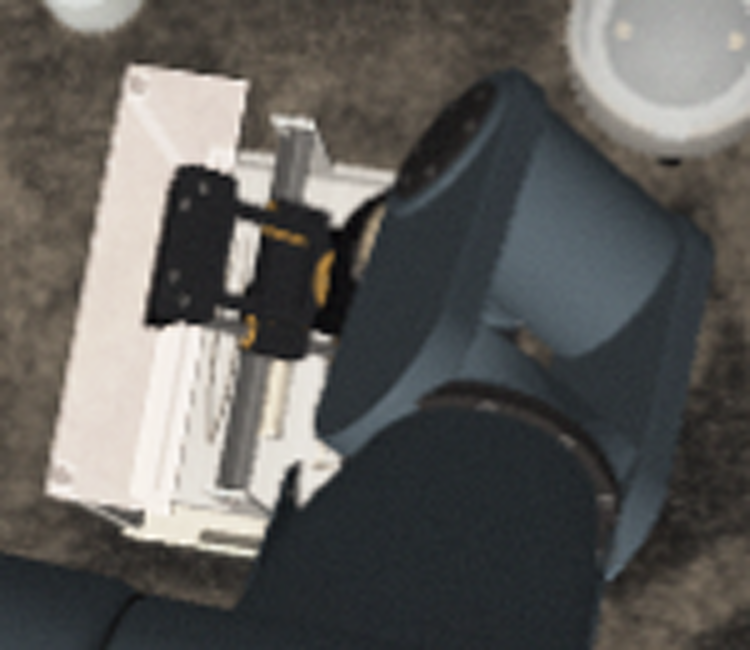

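```bash
python3 - <<'E'
from ov import *
w=dict(np.load("wrist13.npz")); t=dict(np.load("top13.npz"))
tray=(.6023,.1672,np.radians(82.0)); bay=(.602,.1667,1.4425)
TR=[(a,b,c,d,e+65.7,f+65.7) for a,b,c,d,e,f in TRAY]
L=[(-66,66,-107,107,6,6.01)]+BAY[:6]
a=crop(w,65,305,25,225,3.3); draw(a,w,tray,TR,(65,25),(3.3,3.3)); draw(a,w,bay,L,(65,25),(3.3,3.3),(0,200,0)); cv2.imwrite("pics/o13w.png",a)
a=crop(t,140,240,95,215,5); draw(a,t,tray,TR,(140,95),(5,5)); draw(a,t,bay,L,(140,95),(5,5),(0,200,0)); cv2.imwrite("pics/o13t.png",a)
E
```

```text
(no output)
```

View pics/o13w.png

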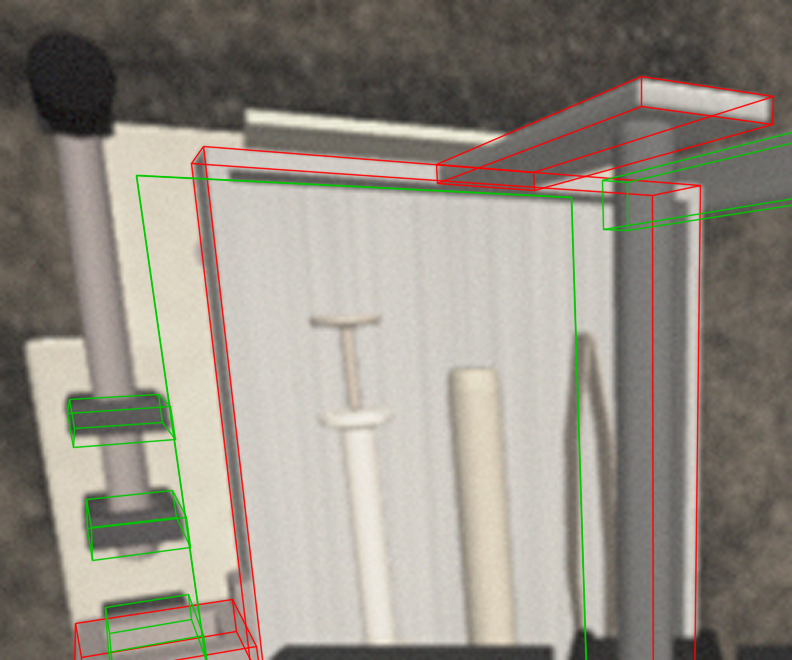

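View pics/o13t.png

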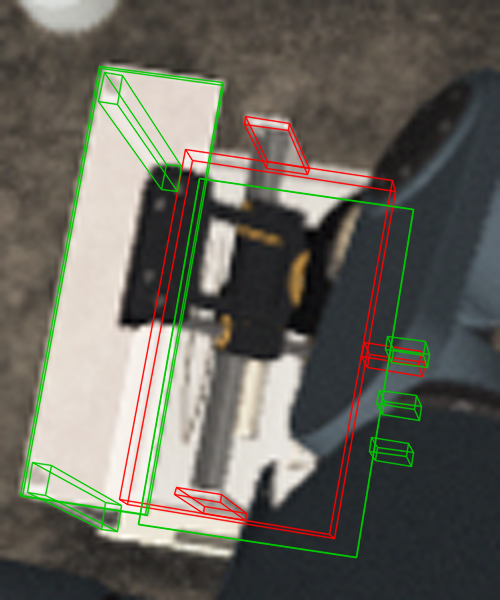

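Emit:
{"fn": "send_rows", "kwargs": {"steps": [0.0,0,-0.001,0.002,0,0.0,0,-0.004,0.007,0,0.0,0,-0.009,0.014,0,0.0,0,-0.014,0.022,0,0.0,0,-0.018,0.029,0,0.0,0,-0.021,0.034,0,0.0,0,-0.023,0.038,0,0.0,0,-0.023,0.038,0], "force": 55}}

```text
time: 22.45
position: [0.6019, 0.167, 0.1158]
tool_rot: [0.066, 0.961, 0.269, 0.01]
ft_force: [-0.5, 0.6, -3.5]
grip_width: 0.0099
```

```bash
python3 st.py
python3 - <<'E'
from ov import *
from rig import cams
for n in ("wrist","scene"):
    c=cams.camera(n); np.savez(n+"14.npz",**c)
cv2.imwrite("pics/w14c.png",crop(dict(np.load("wrist14.npz")),65,305,25,225,3.3))
cv2.imwrite("pics/s14c.png",crop(dict(np.load("scene14.npz")),120,280,130,300,4.5)[:600])
E
```

```text
t 22.45 q [-0.174  0.683  1.652  0.677  0.97  -2.046] p [0.6019 0.167  0.1158] w 0.0099 F [-0.5  0.6 -3.5] M [-0.6   0.03  0.  ]
toolX,Y,Z [[-0.991, 0.132, 0.017], [0.122, 0.847, 0.517], [0.054, 0.515, -0.856]]
```

View pics/w14c.png

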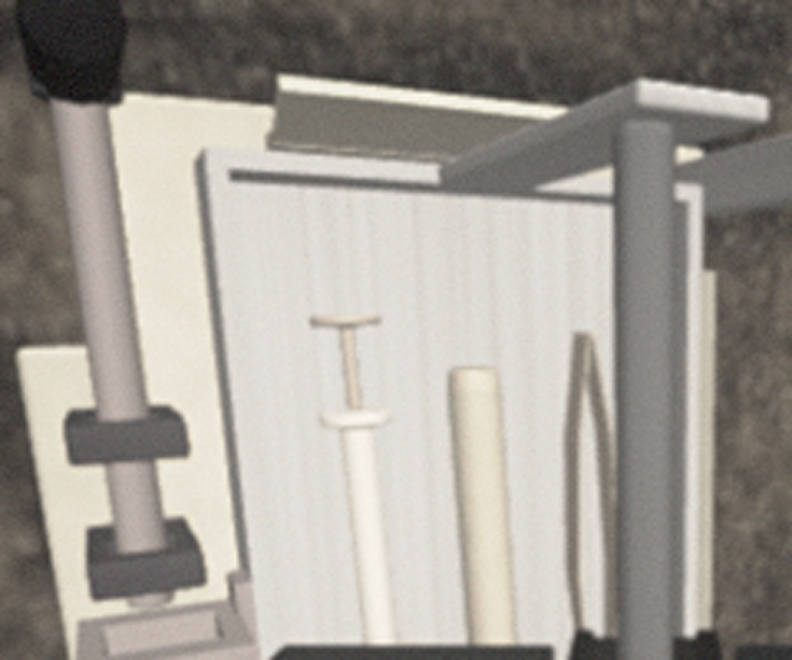

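View pics/s14c.png

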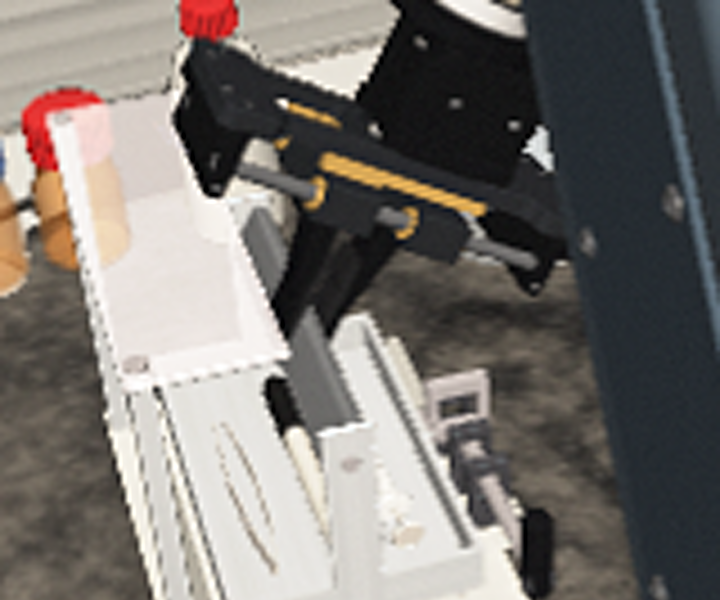

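Emit:
{"fn": "send_rows", "kwargs": {"steps": [0.0,0,-0.001,0.002,0,0.0,0,-0.002,0.004,0,0.0,0,-0.003,0.006,0,0.0,0,-0.005,0.008,0,0.0,0,-0.006,0.01,0,0.0,0,-0.0065,0.011,0,0.0,0,-0.007,0.012,0,0.0,0,-0.007,0.012,0], "force": 55}}

```text
time: 23.55
position: [0.6021, 0.1672, 0.1023]
tool_rot: [0.066, 0.961, 0.269, 0.01]
ft_force: [0.3, -0.3, -3.2]
grip_width: 0.0095
```

```bash
python3 st.py
```

```text
t 23.55 q [-0.174  0.704  1.658  0.69   0.948 -2.067] p [0.6021 0.1672 0.1023] w 0.0095 F [ 0.3 -0.3 -3.2] M [-0.59  0.07  0.  ]
toolX,Y,Z [[-0.991, 0.132, 0.016], [0.121, 0.847, 0.517], [0.055, 0.515, -0.856]]
```

Emit:
{"fn": "send_rows", "kwargs": {"steps": [0.0,0,-0.0005,0.001,0,0.0,0,-0.001,0.0015,0,0.0,0,-0.001,0.0015,0]}}

```text
time: 23.92
position: [0.6023, 0.1677, 0.1014]
tool_rot: [0.066, 0.961, 0.269, 0.01]
ft_force: [-1.7, 1.6, 2.8]
grip_width: 0.0092
```

Emit:
{"fn": "send_rows", "kwargs": {"steps": [0.0,0,-0.0005,0.001,0,0.0,0,-0.0005,0.001,0]}}

```text
time: 24.18
position: [0.6023, 0.168, 0.1012]
tool_rot: [0.066, 0.961, 0.27, 0.01]
ft_force: [-1.9, 1.0, 5.9]
grip_width: 0.0095
```

Emit:
{"fn": "send_rows", "kwargs": {"steps": [0.0,0,0,0,0,0.0,0,0,0,0], "force": 4}}

```text
time: 24.42
position: [0.6023, 0.168, 0.1012]
tool_rot: [0.066, 0.961, 0.27, 0.01]
ft_force: [-0.9, 1.2, 1.3]
grip_width: 0.0102
```

Emit:
{"fn": "send_rows", "kwargs": {"steps": [0.016,0,0,0,0,0.025,0,0,0,0,0.03,0,0,0,0], "force": 20}}

```text
time: 24.8
position: [0.6024, 0.1678, 0.1011]
tool_rot: [0.066, 0.961, 0.27, 0.011]
ft_force: [-0.0, 0.6, -0.2]
grip_width: 0.0262
```

```bash
python3 st.py
python3 - <<'E'
from ov import *
from rig import cams
for n in ("wrist","scene"):
    c=cams.camera(n); np.savez(n+"15.npz",**c)
cv2.imwrite("pics/w15c.png",crop(dict(np.load("wrist15.npz")),65,305,25,225,3.3))
cv2.imwrite("pics/s15c.png",crop(dict(np.load("scene15.npz")),120,280,130,300,4.5)[:600])
E
```

```text
t 24.8 q [-0.174  0.707  1.658  0.694  0.945 -2.072] p [0.6024 0.1678 0.1011] w 0.0262 F [-0.   0.6 -0.2] M [-0.26  0.03  0.02]
toolX,Y,Z [[-0.991, 0.132, 0.015], [0.121, 0.846, 0.519], [0.056, 0.517, -0.854]]
```

View pics/w15c.png

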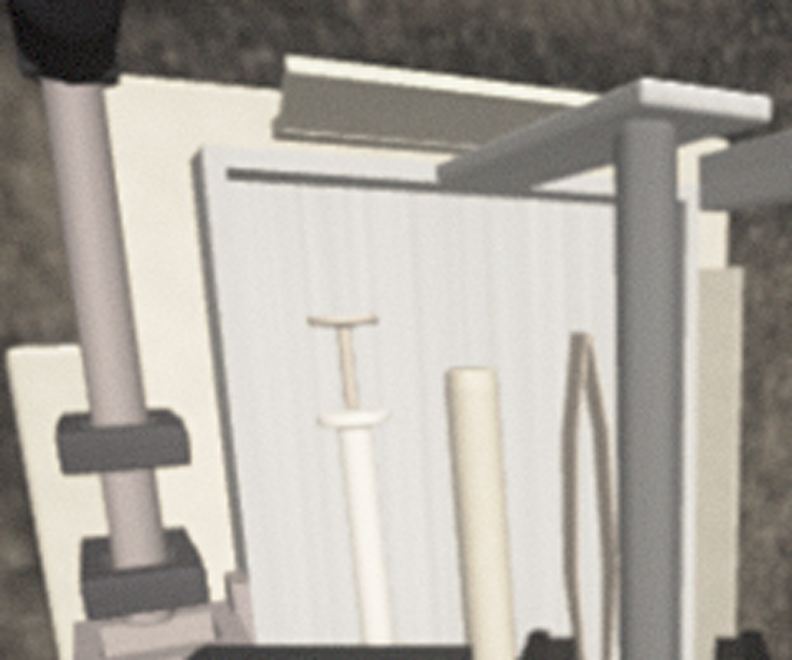

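View pics/s15c.png

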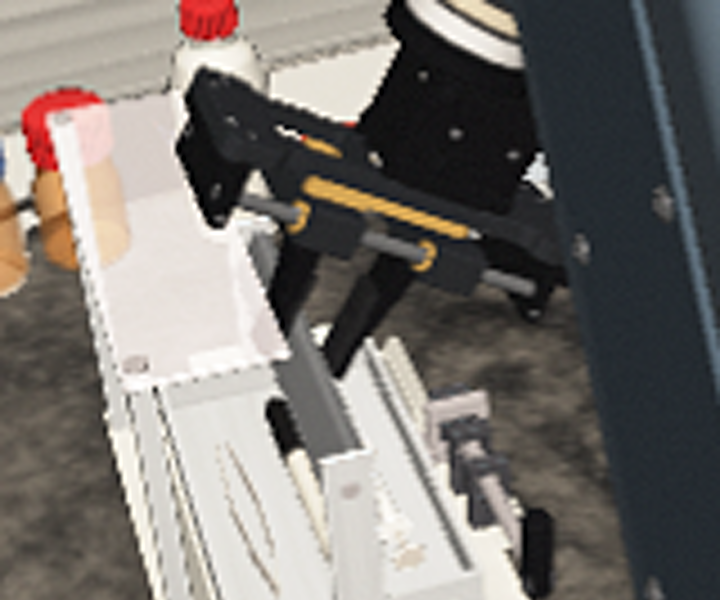

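Emit:
{"fn": "send_rows", "kwargs": {"steps": [0.03,0,0,-0.01,0,0.03,0,0,-0.03,0,0.03,0,0,-0.055,0,0.03,0,0,-0.08,0,0.03,0,0,-0.1,0]}}

```text
time: 25.52
position: [0.5973, 0.1148, 0.1889]
tool_rot: [0.066, 0.961, 0.269, 0.012]
ft_force: [0.1, -0.2, -0.1]
grip_width: 0.0301
```

```bash
python3 st.py
python3 - <<'E'
from ov import *
from rig import cams
for n in ("wrist","scene","top"):
    c=cams.camera(n); np.savez(n+"16.npz",**c); cv2.imwrite(f"pics/{n}16.png",c["color"][:,:,::-1])
def cyl(pose,xy,r,z0,z1):
    a=np.linspace(0,2*np.pi,24); return [P(pose,[(xy[0]+r*np.cos(t),xy[1]+r*np.sin(t),z) for t in a]) for z in (z0,z1)]
bay=(.6015,.1667,1.4425)
for n,cr,f in (("top",(185,260,150,250),6),("wrist",(20,320,0,200),2.6),("scene",(210,310,210,300),7)):
    c=dict(np.load(n+"16.npz")); a=crop(c,*cr,f)
    for y,col in ((124,(0,0,255)),(114,(0,255,0))):
        for p in cyl(bay,(-79,y),8,24,70): cv2.polylines(a,[(((proj(c,p)+.5-np.array([cr[0],cr[2]]))*f).round()).astype(int)],True,col,1)
    for p in cyl((.394,.041,0),(0,0),27.5,0,71): cv2.polylines(a,[(((proj(c,p)+.5-np.array([cr[0],cr[2]]))*f).round()).astype(int)],True,(255,0,0),1)
    cv2.imwrite(f"pics/k_{n}.png",a)
E
```

```text
t 25.525 q [-0.266  0.569  1.618  0.604  1.127 -2.014] p [0.5973 0.1148 0.1889] w 0.0301 F [ 0.1 -0.2 -0.1] M [-0.25  0.   -0.02]
toolX,Y,Z [[-0.991, 0.133, 0.013], [0.12, 0.846, 0.519], [0.058, 0.516, -0.855]]
```

View pics/k_top.png

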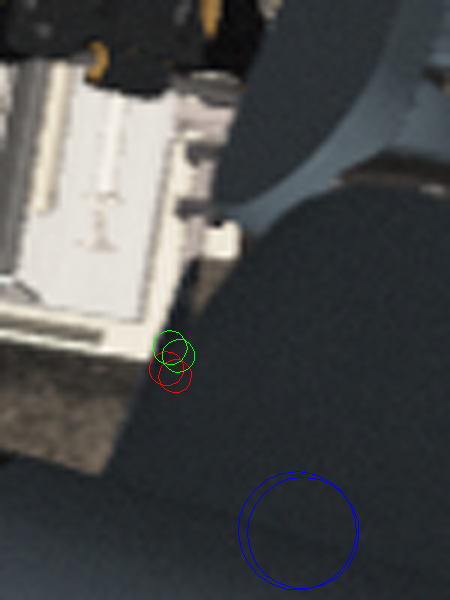

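View pics/k_wrist.png

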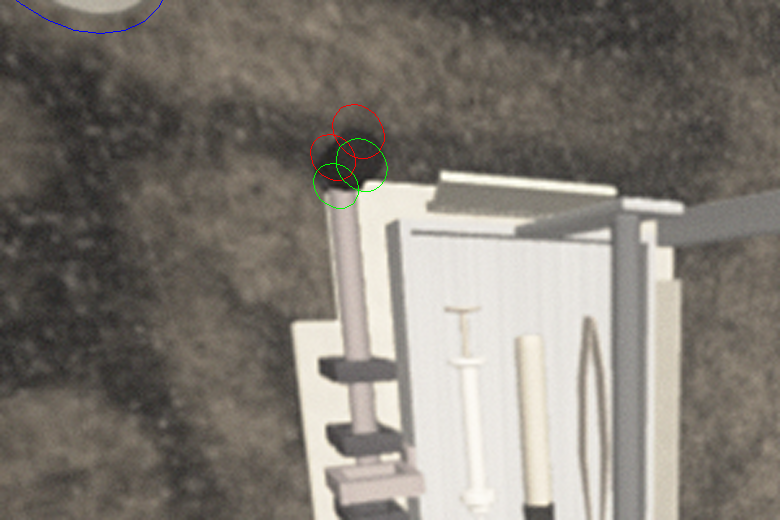

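View pics/k_scene.png

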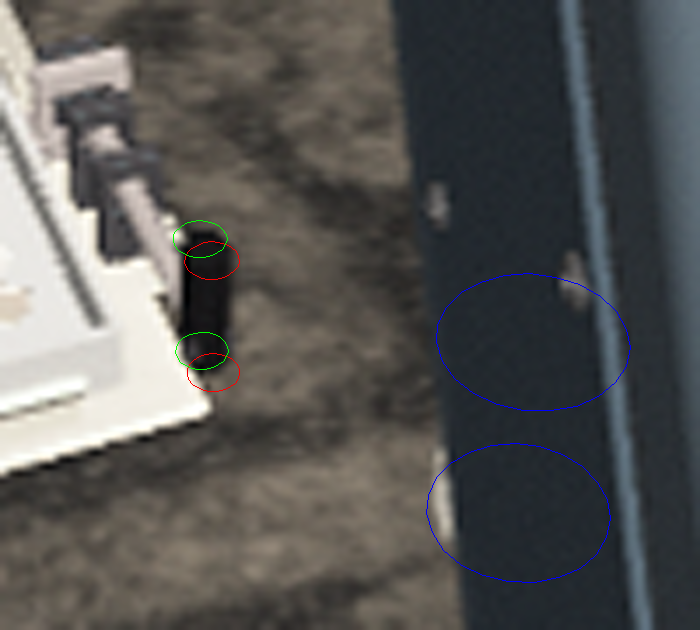

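```bash
python3 plan.py "[[0.45,0.1,0.15]]" 0.035
python3 - <<'E'
from sim import *
from rig import robot
o=robot.get_obs(); T=R.from_quat(o["tool_rot"]); q=o["q"]
for p in ([.45,.1,.15],[.4509,.1014,.056],[.52,.0925,.056]):
    q=ik(np.array(p),T,q,.5); print(desc(q))
E
```

```text
[0.029, -0.01, 0.003]
[0.058, -0.02, 0.007]
[0.086, -0.03, 0.01]
[0.115, -0.04, 0.013]
[0.144, -0.05, 0.016]
p[0.45 0.1  0.15] z[ 0.06   0.516 -0.855] tilt31.3 az83.4 y[0.12  0.846 0.519] q[-0.39  0.49  2.01  0.67  0.93 -2.31]
p[0.451 0.101 0.056] z[ 0.06   0.516 -0.855] tilt31.3 az83.4 y[0.12  0.846 0.519] q[-0.39  0.7   2.05  0.84  0.74 -2.55]
p[0.52  0.092 0.056] z[ 0.06   0.516 -0.855] tilt31.3 az83.4 y[0.12  0.846 0.519] q[-0.35  0.73  1.88  0.75  0.83 -2.38]
```

Emit:
{"fn": "send_rows", "kwargs": {"steps": [0.02,0.015,-0.005,0.0,0,0.01,0.04,-0.014,0.003,0,0.0,0.07,-0.024,0.008,0,0.0,0.1,-0.034,0.011,0,0.0,0.13,-0.045,0.015,0,0.0,0.144,-0.05,0.016,0,0.0,0.144,-0.05,0.016,0], "force": 20}}

```text
time: 26.55
position: [0.4497, 0.1002, 0.1503]
tool_rot: [0.067, 0.961, 0.269, 0.012]
ft_force: [0.4, -0.1, -0.0]
grip_width: 0.0002
```

```bash
python3 st.py; python3 plan.py "[[0.451,0.1014,0.058]]" 0.015
python3 - <<'E'
from ov import *
from rig import cams
for n in ("wrist","scene","top"):
    c=cams.camera(n); np.savez(n+"17.npz",**c); cv2.imwrite(f"pics/{n}17.png",c["color"][:,:,::-1])
E
```

```text
t 26.55 q [-0.39   0.49   2.007  0.673  0.93  -2.312] p [0.4497 0.1002 0.1503] w 0.0002 F [ 0.4 -0.1 -0. ] M [-0.28  0.01 -0.08]
toolX,Y,Z [[-0.991, 0.134, 0.012], [0.121, 0.846, 0.519], [0.059, 0.516, -0.855]]
[-0.0, -0.007, 0.011]
[-0.001, -0.013, 0.023]
[-0.001, -0.02, 0.034]
[-0.001, -0.027, 0.045]
[-0.002, -0.033, 0.057]
[-0.002, -0.04, 0.068]
[-0.002, -0.047, 0.08]
```

View pics/wrist17.png

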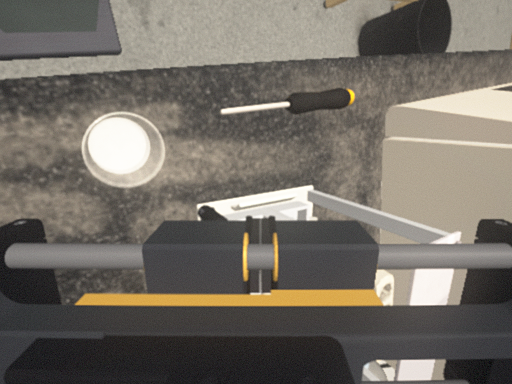

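View pics/scene17.png

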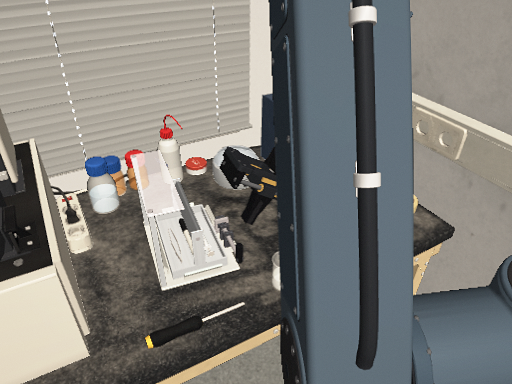

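View pics/top17.png

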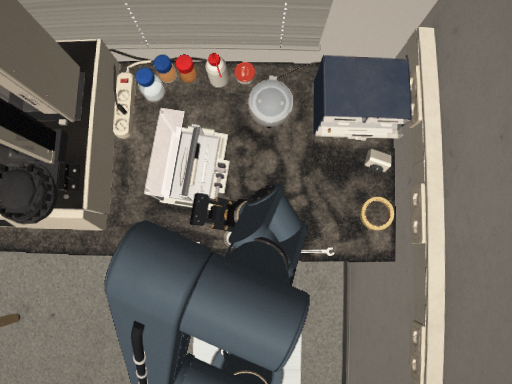

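```bash
python3 - <<'E'
from ov import *
w=dict(np.load("wrist17.npz")); t=dict(np.load("top17.npz"))
print("beaker wrist rim?", onz(w,[[118,152],[128,148],[124,148]],.071).round(3), onz(w,[[118,146]],.0).round(3))
C=cloud(w)
for u,v in ((118,146),(85,150),(163,150),(124,186),(212,213),(203,210)): print((u,v),C[v,u].round(3))
a=crop(w,190,330,170,230,5.5); cv2.imwrite("pics/k17.png",a)
cv2.imwrite("pics/t17c.png",crop(t,140,290,95,260,3.6))
E
```

```text
beaker wrist rim? [[0.393 0.037 0.071]
 [0.391 0.044 0.071]
 [0.391 0.042 0.071]] [[0.395 0.042 0.   ]]
(118, 146) [0.393 0.041 0.028]
(85, 150) [0.387 0.018 0.07 ]
(163, 150) [0.398 0.068 0.07 ]
(124, 186) [0.418 0.035 0.071]
(212, 213) [0.467 0.102 0.054]
(203, 210) [0.468 0.099 0.038]
```

View pics/t17c.png

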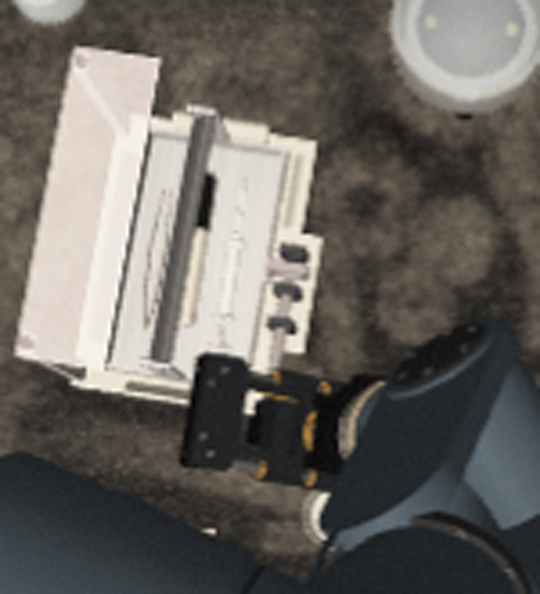

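View pics/k17.png

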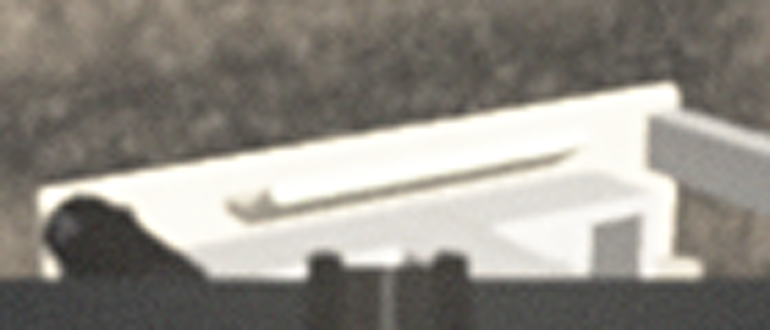

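Emit:
{"fn": "send_rows", "kwargs": {"steps": [0.0,0.001,-0.007,0.011,0,0.0,0.001,-0.015,0.025,0,0.0,0.001,-0.024,0.04,0,0.0,0.001,-0.033,0.056,0,0.0,0.001,-0.041,0.07,0,0.0,0.001,-0.047,0.08,0,0.0,0.001,-0.047,0.08,0]}}

```text
time: 27.58
position: [0.45, 0.1013, 0.0569]
tool_rot: [0.066, 0.961, 0.269, 0.013]
ft_force: [-0.1, -0.3, 0.4]
grip_width: 0.0005
```

```bash
python3 st.py
python3 - <<'E'
from ov import *
from rig import cams
for n in ("wrist","scene"):
    c=cams.camera(n); np.savez(n+"18.npz",**c); cv2.imwrite(f"pics/{n}18.png",c["color"][:,:,::-1])
cv2.imwrite("pics/s18c.png",crop(dict(np.load("scene18.npz")),130,300,130,290,4)[:600])
E
```

```text
t 27.575 q [-0.387  0.7    2.055  0.837  0.738 -2.551] p [0.45   0.1013 0.0569] w 0.0005 F [-0.1 -0.3  0.4] M [-0.3   0.02 -0.03]
toolX,Y,Z [[-0.991, 0.134, 0.011], [0.12, 0.846, 0.519], [0.06, 0.515, -0.855]]
```

View pics/s18c.png

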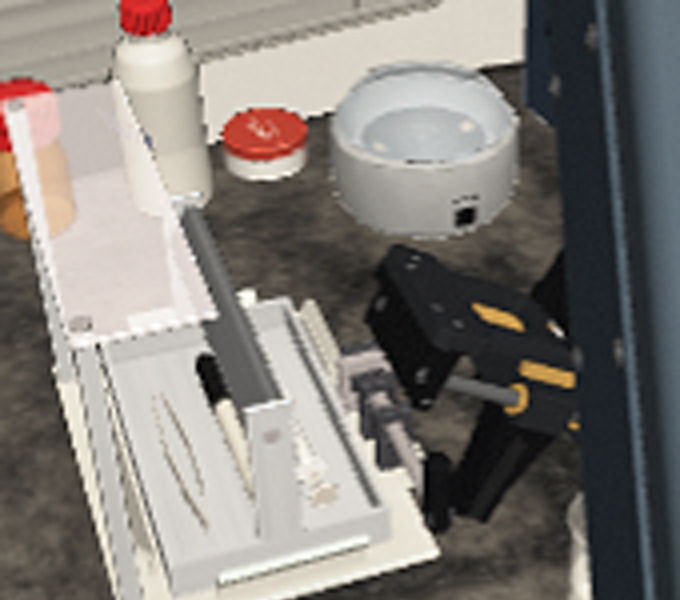

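View pics/wrist18.png

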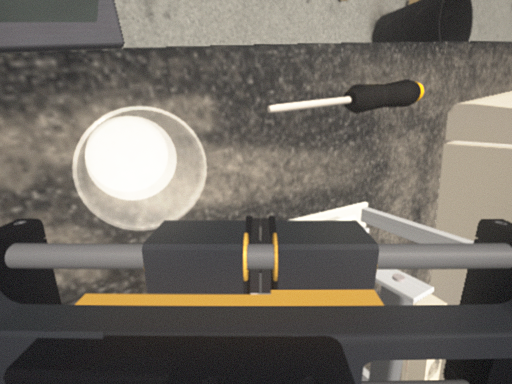

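Emit:
{"fn": "send_rows", "kwargs": {"steps": [0.0,-0.006,0,0,0,0.0,-0.013,0,0,0,0.0,-0.021,0,0,0,0.0,-0.03,0,0,0,0.0,-0.039,0,0,0,0.0,-0.047,0,0,0,0.0,-0.052,0,0,0,0.0,-0.054,0,0,0]}}

```text
time: 28.68
position: [0.5042, 0.094, 0.0573]
tool_rot: [0.066, 0.961, 0.269, 0.014]
ft_force: [-1.3, 0.1, 1.4]
grip_width: 0.0005
```

```bash
python3 st.py
python3 - <<'E'
from ov import *
from rig import cams
for n in ("top","scene"):
    c=cams.camera(n); np.savez(n+"19.npz",**c)
cv2.imwrite("pics/s19c.png",crop(dict(np.load("scene19.npz")),130,300,130,290,4)[:600])
cv2.imwrite("pics/t19c.png",crop(dict(np.load("top19.npz")),140,290,95,260,3.6))
E
```

```text
t 28.675 q [-0.359  0.719  1.918  0.769  0.81  -2.42 ] p [0.5042 0.094  0.0573] w 0.0005 F [-1.3  0.1  1.4] M [-0.16  0.36  0.2 ]
toolX,Y,Z [[-0.991, 0.134, 0.009], [0.119, 0.847, 0.519], [0.062, 0.515, -0.855]]
```

View pics/s19c.png

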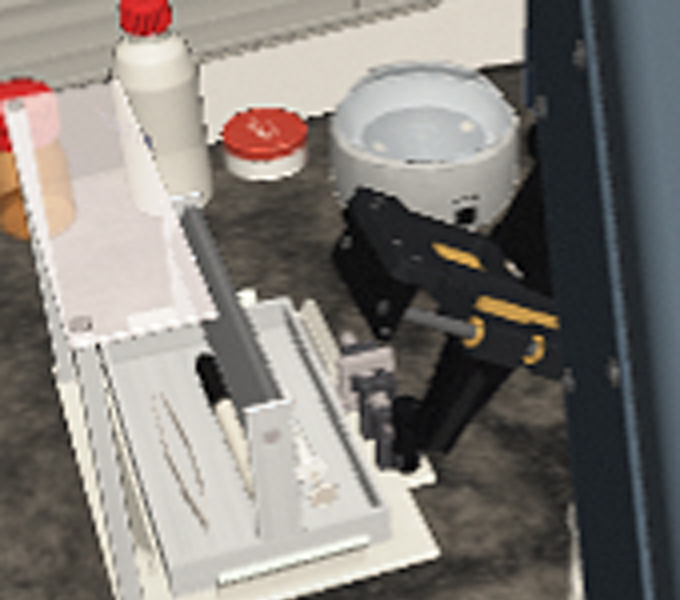

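View pics/t19c.png

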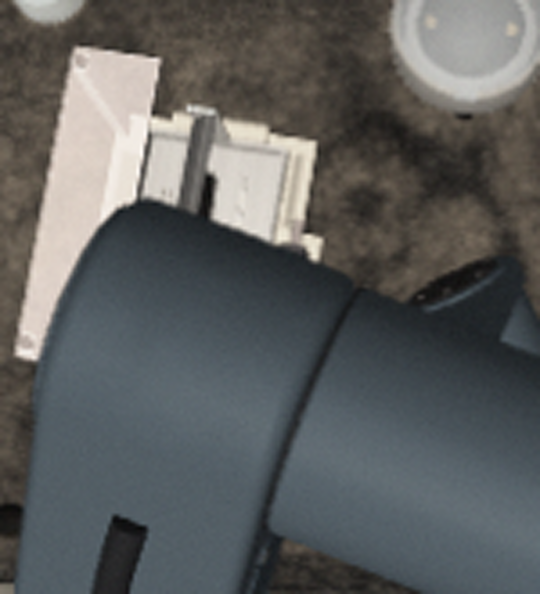

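Emit:
{"fn": "send_rows", "kwargs": {"steps": [0.0,-0.003,0,0,0,0.0,-0.005,0,0,0,0.0,-0.006,0,0,0]}}

```text
time: 29.15
position: [0.5093, 0.0933, 0.0571]
tool_rot: [0.065, 0.961, 0.269, 0.013]
ft_force: [-5.0, -1.5, 3.0]
grip_width: 0.0005
```

Emit:
{"fn": "send_rows", "kwargs": {"steps": [0.0,-0.002,0,0,0,0.0,-0.004,0,0,0]}}

```text
time: 29.4
position: [0.5096, 0.0935, 0.057]
tool_rot: [0.064, 0.961, 0.27, 0.01]
ft_force: [-11.6, -5.2, 6.2]
grip_width: 0.0004
```

Emit:
{"fn": "send_rows", "kwargs": {"steps": [0.0,-0.004,0,0,0,0.0,-0.006,0,0,0]}}

```text
time: 29.65
position: [0.5097, 0.094, 0.0567]
tool_rot: [0.062, 0.961, 0.271, 0.004]
ft_force: [-15.3, -5.9, 8.7]
grip_width: 0.0001
```

```bash
python3 st.py
python3 - <<'E'
from ov import *
from rig import cams
for n in ("wrist","scene"):
    c=cams.camera(n); np.savez(n+"20.npz",**c)
cv2.imwrite("pics/s20c.png",crop(dict(np.load("scene20.npz")),180,260,190,270,7)[:600])
E
```

```text
t 29.65 q [-0.353  0.727  1.889  0.74   0.839 -2.386] p [0.5097 0.094  0.0567] w 0.0001 F [-15.3  -5.9   8.7] M [-0.41  2.15  1.34]
toolX,Y,Z [[-0.992, 0.121, 0.025], [0.117, 0.846, 0.52], [0.042, 0.519, -0.854]]
```

View pics/s20c.png

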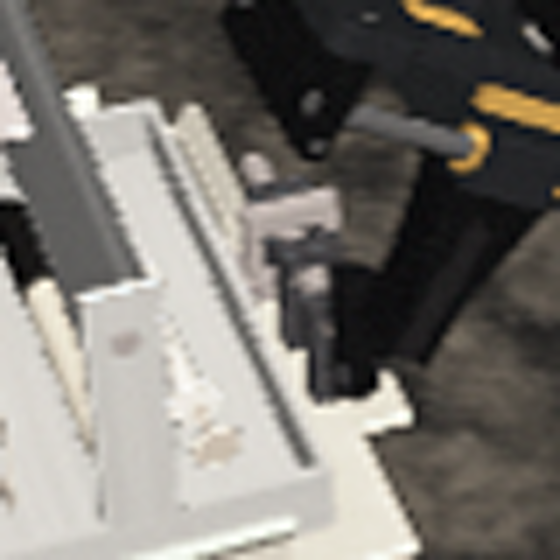

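Emit:
{"fn": "send_rows", "kwargs": {"steps": [0.0,0.006,0,0,0,0.0,0.014,0,0,0,0.0,0.016,0.006,-0.009,0,0.0,0.016,0.016,-0.026,0,0.0,0.016,0.031,-0.051,0,0.0,0.016,0.052,-0.085,0,0.0,0.016,0.07,-0.115,0,0.0,0.016,0.08,-0.13,0]}}

```text
time: 30.75
position: [0.4991, 0.0957, 0.2125]
tool_rot: [0.062, 0.961, 0.27, 0.007]
ft_force: [0.3, -0.0, -0.2]
grip_width: 0.0003
```

```bash
python3 st.py
python3 - <<'E'
from ov import *
from rig import cams
for n in ("wrist","scene","top"):
    c=cams.camera(n); np.savez(n+"21.npz",**c); cv2.imwrite(f"pics/{n}21.png",c["color"][:,:,::-1])
cv2.imwrite("pics/s21c.png",crop(dict(np.load("scene21.npz")),130,270,140,290,5)[:600]) if 0 else cv2.imwrite("pics/s21c.png",crop(dict(np.load("scene21.npz")),130,270,145,290,4.1))
E
```

```text
t 30.75 q [-0.357  0.428  1.825  0.59   1.124 -2.124] p [0.4991 0.0957 0.2125] w 0.0003 F [ 0.3 -0.  -0.2] M [-0.28  0.04  0.01]
toolX,Y,Z [[-0.992, 0.122, 0.02], [0.115, 0.847, 0.52], [0.046, 0.518, -0.854]]
```

View pics/s21c.png

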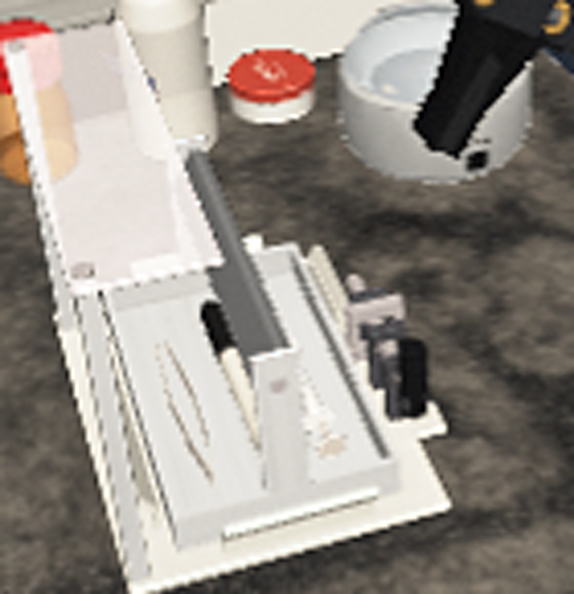

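View pics/wrist21.png

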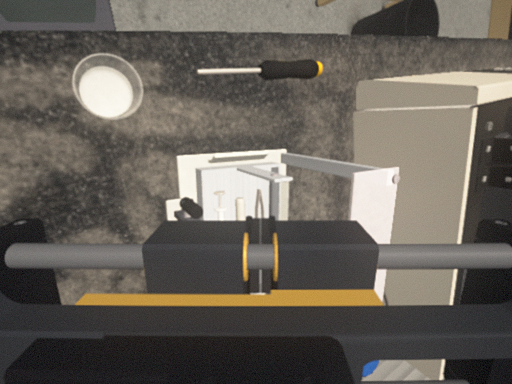

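View pics/top21.png

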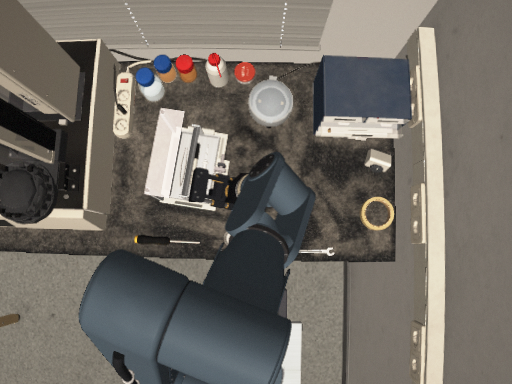

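```bash
python3 - <<'E'
from ov import *
c=dict(np.load("scene21.npz")); cr=(130,270,145,290); f=4.1
bay=(.6015,.1667,1.4425)
a=crop(c,*cr,f); draw(a,c,(.602,.1675,np.radians(82.3)),[(p,q,r,s,e+6,g+6) for p,q,r,s,e,g in TRAY],(130,145),(f,f))
t=np.linspace(0,2*np.pi,24)
for y,col in ((62,(0,200,0)),(70,(255,0,0))):
    for z in (24,70):
        p=proj(c,P(bay,[(-79+8*np.cos(k),y+8*np.sin(k),z) for k in t])); cv2.polylines(a,[((p+.5-[130,145])*f).round().astype(int)],True,col,1)
cv2.imwrite("pics/fin.png",a)
C=cloud(c)
for n,(u,v) in {"rim near corner":(172,275),"knob":(230,235)}.items(): print(n,C[v,u].round(3))
E
```

```text
rim near corner [0.51  0.241 0.018]
knob [0.522 0.099 0.058]
```

View pics/fin.png

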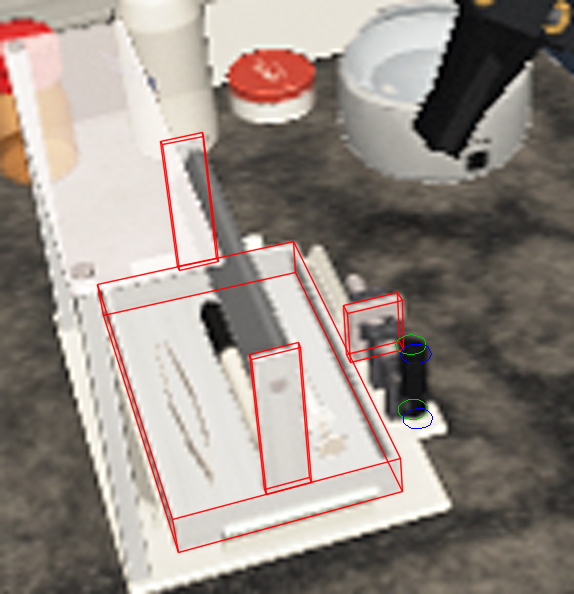

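```bash
python3 -c "
from rig import hand_in,robot
print(robot.get_obs()['time']); print(hand_in())"
```

```text
30.9
the job is handed in; nothing more can be done
None
```

The tray is docked with the bolt home, and I handed the job in at 30.9 s.

**How it was done**
- The moves cannot tilt the tool directly, so I got the 30° tilt by pushing against reach and joint limits, ending at about 31°.
- The tray lay about 14° off the bay's heading. The jaws squared it up on the bench before lifting.
- I first gripped mid-bar, then moved the grip 18 mm up the bar so the gripper body would clear the guard.
- The tray went in under the guard, was lowered until it touched, and was released. I then pushed the bolt to its stop and withdrew the fingers.

**Last checks**
- **Tray:** it fits the level, seated outline in the scene image. The syringe, marker and tweezers are all in it.
- **Bolt:** the rod tip shows past the far bearing, and the knob sits at its home position within about 2 mm. It did not move further under about 15 N.
- **Beaker:** it is still standing, and the last reading showed no force on the tool.

**What disagreed or went wrong**
- The top and wrist cameras differed by 2–4 mm on the bay's position. I used a value in between.
- A trial lift of about 5 mm showed the tray rolled by about 2.7°. I set it back down, levelled it and regripped before the real lift.
- While tilting the tool in free air, hitting a joint stop gave a brief force reading of about 47 N. A joint reading also showed 0.218 against its 0.22 lower limit, and I cannot tell whether either counts against the limits.

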